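# Find the hidden catch and fill the insert drawer

### The arm

A 6-joint arm with a two-finger parallel gripper is mounted at the origin on the work surface. World frame = base frame: x ahead of the robot, y to its left, z up, the work surface at z = 0. Lengths are in m, angles in rad, forces in N, time in s.
With the tool pointing down it reaches from about 0.25 to 0.725 m from the base axis. Payload 4 kg.
Tool frame: the origin (TCP) lies between the finger pads; the fingertips stand 11 mm ahead of it and the grasp point (between the pads) lies 8 mm behind it (bot.tip_extent is the distance from the TCP to the fingertips, in m); z points along the fingers, y is the line along which they close (so a half turn about z gives the same grasp; the last joint's range is limited). The gripper opens to 85 mm and grips with 20 to 120 N. Pads are 22 mm wide; open, the fingers measure 114 mm over their backs; the gripper's body (76 mm by 85 mm) begins 54 mm behind the grasp point. The pads swing forward as they close: fully open they stand 13 mm farther back than shut.
Start: joints at [-1.132, 0.241, 0.005, 1.335, 0, 1.571], TCP at [0.212, -0.453, 0.242] pointing down, gripper open.
Joint ranges: [-2.72, 2.72], [-1.05, 1.87], [-1.09, 1.28], [-1.99, 2.15], [-1.42, 1.44], [-3.14, 3.14]. Speed limits (rad/s): [2.79, 2.79, 3.14, 3.14, 3.14, 3.14].

### API

Orientations are given as a unit quaternion [x, y, z, w].
In Python, from workcell import bot gives the robot as it stands. The module is installed in compiled form; this text tells all that it offers.
- The arm moves only by the tool drive_tool, never from a script. Its argument "rows" is a list of rows, each an object of numbers: "dx", "dy", "dz": the shift along the tool's x, y, z in units of 50 mm (1.0 is 50 mm); "wx", "wy", "wz": the turn, a rotation vector about the tool's x, y, z in units of 5 degrees (1.0 is 5 degrees); "hand": the finger opening in mm, from 0 to 85.4. A call has 1 to 20 rows; each row is the pose to reach, as a shift and turn from the pose commanded when the call began, along the tool's axes at that moment; what a row does not reach only later rows make up. A row lasts 1/10 s, in which the tool goes at most 50 mm and 8.59 degrees, less where a joint would pass 70% of its speed; a pose out of reach is approached as far as the arm can. A call with a gripper value outside its range is refused whole. The fingers move at their own pace and stop on an object; the grip force is fixed at half the most. Time passes only in rows, so rows that repeat a pose let the fingers close. It gives the time, the measured TCP pose, the force, the opening and the grip force at its end, in the units of the state.
- bot.get_obs(): the state, without advancing time (a new reading comes with each control period).
- bot.camera(name): name is "side" or "top"; returns the picture (384x512x3 uint8, red, green, blue); there is no depth.
- bot.get_calibration(name): a dict with "vfov" (degrees; the focal length in pixels is half the picture's height over the tangent of half this angle, whatever the lens; pixels are square), "cx", "cy" (the principal point, pixels), "origin" and "rotation" of the camera in the world. Camera axes: x right, y up, looking along -z (the intrinsics and any distortion apply to the point x, -y, -z); pixel columns grow to the right and rows downward; lengths in m; the calibration is good to about 2 mm. A picture is of the moment at which its call begins. get_calibration takes no time and is no camera call.
- bot.job_done(): hands the job in; it is judged then, once.
Trained networks look in the newest picture that a camera, given by its name, has taken for a name from the list of things; names that differ only in an ending like _2 or _b are one class to them, and where a whole thing is asked for, a point or a joint stands for the part that bears it (a point fixed in the world has none). Each returns a list of dicts, best first, with "score" (0 to 1); they miss things now and then, are a little off and sometimes report something else, mostly with a low value. They report only what shows in the picture. A call takes as long as a camera call. They do not tell look-alikes from the thing itself.
- bot.look_for(camera, thing): "extent" ([centre column, centre row, width, height] in pixels, round what is visible of it).
- bot.outline_of(camera, thing): "region" (384x512 bool, what is visible of it) and "extent" ([centre column, centre row, width, height] in pixels, round what is visible of it).
The state is a dict: "clock": time; "joint_pos": joint angles; "joint_vel": joint speeds; "tau": joint torques, N m; "eef_pos": TCP position; "tool_rot": TCP orientation; "ft_force": force on the tool from outside, world axes, zero at the start; "ft_torque": the same for the moment, N m; "grip_width": finger opening in m; "grasp_force": force on a finger pad.
Only numpy, scipy, OpenCV 4.12 (cv2) and the standard library are available. Lean on these libraries where they do the work, as an engineer would, in place of code of your own. Each camera call takes 0.05 s, during which the arm holds its last target. There are 200 camera calls.

### The job

The drawer of the little green insert cabinet is locked by a catch hidden flush in the cover plate inside the slot on its top: take the spring probe from its stand, slide its tip along the plate until it drops into the hidden socket, push the catch fully down, and put the probe back home in its stand. Pull the drawer open by its handle, lay every clear insert case flat on the drawer's floor, none on top of another, and push the drawer fully shut. Leave the boring head, arbor and spanner where they are.

Things in the scene. Friction and masses are not known exactly. Their poses are not given: they have to be found in the camera images.
- cabinet: small pale green sheet-metal one-drawer cabinet, 220 deep (x) x 296 wide (y) x 88 high, fixed. Origin: centre of its underside; +z up, -x is its front (drawer side), y along its width. Its front face is at x = -110. The drawer is locked at the start; only pushing the hidden catch down frees it.
- slot (a point): middle of the slot in the cabinet's top panel: an opening 110 long (along the cabinet's y) and 24 wide (x), through the 4 thick panel, showing a flat grey steel cover plate 4 below the panel's top. The point lies on the plate's surface, 84 above the table. Somewhere on the slot's long centre line, its centre up to 40 either side of this point, the plate has a 16 x 16 square socket closed flush by the catch, of the same steel, so that it cannot be seen.
- catch (a joint): how far the hidden catch has been pushed down into its socket, m: 0 = flush (locked), 0.010 = fully down; the drawer is free beyond 0.007. About 1 N moves it, and it stays where it is left.
- probe_grip (a point): centre of the square aluminium grip (20 x 20 x 70 high, sides along its x and y) of the spring probe, a 132 high tool of 165 g standing upright in its stand. Under the grip are a 36 x 36 x 4 flange (underside 39 below this point), a round sleeve of diameter 14 (ending 74 below) and a round-nosed steel rod of diameter 8, whose tip is 92 below this point. The rod is sprung: it retracts up to 12 into the sleeve, pushing with 2.4 N when out to 7.2 N when fully in.
- probe_tip (a point): the tip (lowest point) of the probe's sprung rod.
- stand: fixed dark steel block, 70 x 70 x 66 high, with a 22 x 22 square well 61 deep in its top, in which the probe hangs by its flange with its sleeve down the well. Origin: centre of its underside, z up. With the probe home its grip centre is 105 above the origin.
- drawer (a joint): how far the drawer is open, m: 0 = shut, 0.14 = fully open. It slides along the cabinet's -x and needs 2 to 5 N.
- drawer_handle (a point): middle of the drawer's straight bar handle: round bar of diameter 10, 100 long along the cabinet's y, its centre line 35 in front of the drawer's front panel and 60 above the table, 28 below the cabinet's top. Moves with the drawer.
- drawer_floor (a point): point on the drawer's inner floor (14 above the table), on the middle line, 70 behind the inside of its front panel; axes as the cabinet's. Moves with the drawer. Inside, the drawer is 270 wide (y +-135) and 185 long (x -70 to +115), with side and back walls 34 high and a front panel 66 above the floor; with the drawer fully open the part x -70 to +70 is clear of the cabinet, whose opening is 38 above the drawer's floor.
- case0_mid (a point): centre of a clear plastic insert case, 60 long (its x) x 32 wide (its y) x 20 high (z up), 90 g, lying on the table. Two to four such cases are present (None from the start = absent); all alike.
- case1_mid (a point): centre of a clear plastic insert case, 60 long (its x) x 32 wide (its y) x 20 high (z up), 90 g, lying on the table. Two to four such cases are present (None from the start = absent); all alike.
- case2_mid (a point): centre of a clear plastic insert case, 60 long (its x) x 32 wide (its y) x 20 high (z up), 90 g, lying on the table. Two to four such cases are present (None from the start = absent); all alike.
- case3_mid (a point): centre of a clear plastic insert case, 60 long (its x) x 32 wide (its y) x 20 high (z up), 90 g, lying on the table. Two to four such cases are present (None from the start = absent); all alike.
- boring_head: bystander: chrome boring head, diameter 62, 85 high, standing; origin at the centre of its underside.
- arbor: bystander: aluminium arbor, foot diameter 48, 110 high, standing; origin at the centre of its underside.
- spanner: bystander: brass spanner wrench, about 180 long, lying flat; origin on its underside, x along its length.
Things that resemble listed ones, but are neither listed nor needed, are in the scene too. What is shaped like the part that bears case0_mid but orange or yellow is not meant.

How it is judged:
On the way, in this order (a step that is already met when the one before it is completed fails the run):
1. the probe's tip has dropped into the hidden socket and pushed the catch down (more than 7 of its 10 mm) (value of joint catch above 0.007 m and z of probe_tip in the frame of cabinet below 0.08 m), for 0.1 s.
2. the drawer has been pulled open (more than 100 mm) (value of joint drawer above 0.1 m), for 0.2 s.
At the end, for the whole second after the job is handed in: The drawer is shut (within 5 mm), every case present lies flat (within 0.15 rad) on its floor inside it, not on another case, and the probe stands upright in its stand, flange on the block (grip centre within 7 mm of its home height and 12 mm of the stand's axis) (value of joint drawer below 0.005 m and x of case0_mid in the frame of drawer_floor between -0.07 and 0.12 m and y of case0_mid in the frame of drawer_floor between -0.135 and 0.135 m and z of case0_mid in the frame of drawer_floor between 0.004 and 0.016 m and angle between the z axis of each of case0_mid, case1_mid, case2_mid, case3_mid and the z axis of drawer_floor, either way round below 0.15 rad and x of case1_mid in the frame of drawer_floor between -0.07 and 0.12 m and y of case1_mid in the frame of drawer_floor between -0.135 and 0.135 m and z of case1_mid in the frame of drawer_floor between 0.004 and 0.016 m and x of case2_mid in the frame of drawer_floor between -0.07 and 0.12 m and y of case2_mid in the frame of drawer_floor between -0.135 and 0.135 m and z of case2_mid in the frame of drawer_floor between 0.004 and 0.016 m and x of case3_mid in the frame of drawer_floor between -0.07 and 0.12 m and y of case3_mid in the frame of drawer_floor between -0.135 and 0.135 m and z of case3_mid in the frame of drawer_floor between 0.004 and 0.016 m and z of probe_grip in the frame of stand between 0.098 and 0.112 m and horizontal distance between probe_grip and stand below 0.012 m and angle between probe_grip's own z axis and vertical below 0.15 rad); the robot touches nothing.
It fails at once if the boring_head is moved more than 30 mm (distance of boring_head from where it was at the start of the episode above 0.03 m).
It fails at once if the arbor is moved more than 30 mm (distance of arbor from where it was at the start of the episode above 0.03 m).
It fails at once if the spanner is moved more than 30 mm (distance of spanner from where it was at the start of the episode above 0.03 m).
Of case0, case1, case2, case3 only 2 to 4 are there at a start; the rules pass over those that are not, and their reading is None.
At some moment in a run one of case0, case1, case2, case3 may be knocked a few centimetres aside while the robot is not near it.
It also fails if it takes over 210 s, if anything falls off the work surface, if the arm or the gripper's body presses on something with over 40 N, if the wrist force passes 120 N, or if a joint passes its speed limit or range.

## Working session

There is one attempt and no reset: what is moved stays moved. The work goes in short steps, Python scripts to look and compute and a tool call to move; the robot and the scene stay as the last step left them, time stands still between calls to the robot, and variables do not carry over. Pictures are saved under pics/ and viewed, at most 14 in all, crops included, and the job is handed in when it is done.

Besides the shell and the picture viewer there is one more tool, called after "Emit:" as name(argument=value, ...), one argument or row to a line, values as JSON. drive_tool: Moves the arm, as the interface text tells. Its arguments: {"type":"object","properties":{"rows":{"type":"array","items":{"type":"object","properties":{"dx":{"type":"number"},"dy":{"type":"number"},"dz":{"type":"number"},"wx":{"type":"number"},"wy":{"type":"number"},"wz":{"type":"number"},"hand":{"type":"number"}}}}},"required":["rows"]}

```bash
mkdir -p pics; cat > h.py <<'E'
import numpy as np, cv2
from workcell import bot
def snap(cam,fn=None,crop=None,s=1):
    im=bot.camera(cam)
    if fn:
        c=im if crop is None else im[crop[1]:crop[3],crop[0]:crop[2]]
        c=cv2.resize(c,None,fx=s,fy=s,interpolation=cv2.INTER_CUBIC)
        cv2.imwrite('pics/'+fn,c[:,:,::-1])
    return im
def KC(cam):
    c=bot.get_calibration(cam); f=192/np.tan(np.radians(c['vfov'])/2)
    K=np.array([[f,0,c['cx']],[0,f,c['cy']],[0,0,1.]])
    d=c.get('distortion',c.get('dist',None))
    return K,(np.zeros(5) if d is None else np.array(d,float)),np.array(c['origin']),np.array(c['rotation']).reshape(3,3)
def ray(cam,u,v):
    K,d,o,R=KC(cam)
    p=cv2.undistortPoints(np.array([[[u,v]]],float),K,d)[0,0]
    return o,R@np.array([p[0],-p[1],-1])
def onz(cam,u,v,z):
    o,r=ray(cam,u,v); return o+r*(z-o[2])/r[2]
def proj(cam,P):
    K,d,o,R=KC(cam); q=(np.atleast_2d(P)-o)@R; q=q*[1,-1,-1]
    return cv2.projectPoints(q.reshape(-1,1,3),np.zeros(3),np.zeros(3),K,d)[0][:,0]
E
python3 - <<'E'
from h import *
np.set_printoptions(precision=4,suppress=True)
for c in('side','top'): print(c,bot.get_calibration(c)); snap(c,c+'0.png',s=1.5)
print(bot.get_obs())
for t in['cabinet','stand','probe_grip','case0_mid','boring_head','arbor','spanner','drawer_handle']:
  for c in('side','top'):
    print(t,c,[(np.round(d['extent']).tolist(),round(d['score'],2)) for d in bot.look_for(c,t)])
E
```

```text
side {'vfov': 53.284322729591594, 'cx': 257.92272044365495, 'cy': 191.2054263160716, 'origin': array([ 0.1695, -0.8758,  0.9073]), 'rotation': array([ 0.3967, -0.0922, -0.2017,  0.8907])}
top {'vfov': 49.10099283399118, 'cx': 259.37361039199243, 'cy': 196.30667180631062, 'origin': array([ 0.3918, -0.0508,  1.2481]), 'rotation': array([ 0.0509, -0.0544, -0.7037,  0.7066])}
{'clock': 0.1, 'joint_pos': array([-1.132 ,  0.2413,  0.0039,  1.3352,  0.    ,  1.5708]), 'joint_vel': array([ 0.0009, -0.0036,  0.0036, -0.0019,  0.0003,  0.0006]), 'tau': array([ -0.    , -37.3137,  25.3011,   0.0108,  -0.0001,  -0.    ]), 'eef_pos': array([ 0.2122, -0.4522,  0.2415]), 'tool_rot': array([ 0.976 ,  0.2176, -0.0002, -0.0009]), 'ft_force': array([0.0399, 0.9175, 0.078 ]), 'ft_torque': array([0.0082, 0.004 , 0.0276]), 'grasp_force': 0.0, 'grip_width': 0.08548480677816342}
cabinet side [([284.0, 156.0, 97.0, 74.0], 0.61)]
cabinet top [([190.0, 136.0, 106.0, 90.0], 0.93)]
stand side [([205.0, 140.0, 23.0, 24.0], 0.72)]
stand top [([111.0, 207.0, 34.0, 24.0], 0.87), ([386.0, 215.0, 14.0, 55.0], 0.61)]
p
[... 386 characters left out ...]
[415.0, 219.0, 18.0, 19.0], 0.61)]
boring_head side [([323.0, 221.0, 19.0, 30.0], 0.95)]
boring_head top [([312.0, 147.0, 24.0, 21.0], 0.76), ([104.0, 208.0, 19.0, 11.0], 0.73), ([113.0, 208.0, 31.0, 29.0], 0.38), ([189.0, 174.0, 102.0, 20.0], 0.32), ([295.0, 233.0, 15.0, 19.0], 0.16)]
arbor side [([354.0, 255.0, 17.0, 32.0], 0.57), ([303.0, 307.0, 63.0, 36.0], 0.55)]
arbor top [([364.0, 150.0, 17.0, 18.0], 0.62)]
spanner side [([302.0, 304.0, 59.0, 38.0], 0.62)]
spanner top [([385.0, 216.0, 11.0, 59.0], 0.76), ([296.0, 234.0, 13.0, 20.0], 0.25)]
drawer_handle side [([256.0, 162.0, 36.0, 55.0], 0.59), ([254.0, 281.0, 18.0, 25.0], 0.35)]
drawer_handle top [([188.0, 172.0, 107.0, 23.0], 0.62)]
```

```bash
sed -i 's/np.array(c\[.rotation.\]).reshape(3,3)/Rotation.from_quat(c["rotation"]).as_matrix()/; 1a from scipy.spatial.transform import Rotation' h.py; python3 - <<'E'
from h import *
np.set_printoptions(precision=3,suppress=True)
for u,v,z in[(342,284,.02),(420,183,.02),(344,209,.02),(415,219,.02),(104,208,.14),(111,207,.066),(190,136,.088)]: print(u,v,onz('top',u,v,z))
for u,v in[(316,334),(360,321),(212,291),(290,264)]: print(u,v,onz('side',u,v,.01))
print(proj('top',[.2122,-.4522,.2415]))
E
```

```text
342 284 [ 0.323 -0.294  0.02 ]
420 183 [ 0.618 -0.534  0.02 ]
344 209 [ 0.54  -0.306  0.02 ]
415 219 [ 0.511 -0.514  0.02 ]
104 208 [0.525 0.356 0.14 ]
111 207 [0.537 0.363 0.066]
190 136 [0.739 0.142 0.088]
316 334 [ 0.506 -0.516  0.01 ]
360 321 [ 0.626 -0.535  0.01 ]
212 291 [ 0.317 -0.289  0.01 ]
290 264 [ 0.553 -0.301  0.01 ]
[[430.634 338.726]]
```

View pics/top0.png

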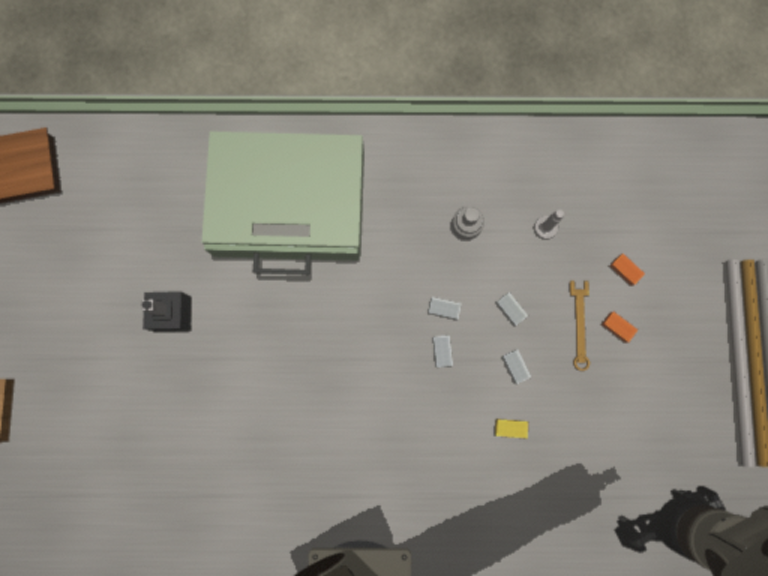

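View pics/side0.png

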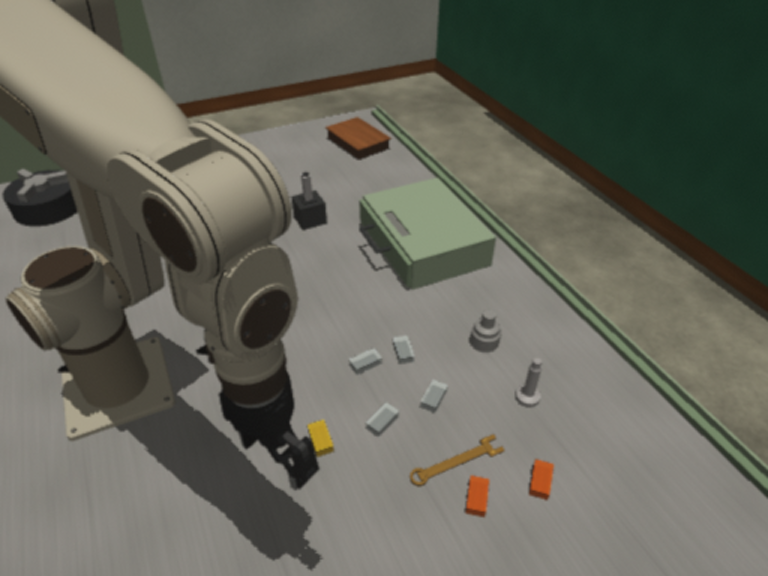

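Top view (×1.5): four clear cases at (445,308), (443,351), (512,309), (516,367); look-alikes: yellow (512,428), orange (628,268), (620,326). The probe and stand are at (165,310); the arbor at (547,228) and the boring head at (468,222) could be taken for the probe but are not. The cabinet is at (283,190) with its slot at (281,230). Close crop next.

```bash
python3 - <<'E'
from h import *
np.set_printoptions(precision=3,suppress=True)
im=snap('top')
np.save('top0.npy',im)
a=cv2.resize(im[80:235,85:255],None,fx=3.5,fy=3.5,interpolation=cv2.INTER_CUBIC); cv2.imwrite('pics/cab.png',a[:,:,::-1])
b=im[185:265,275:365].astype(int)
# cases
hsv=cv2.cvtColor(im,cv2.COLOR_RGB2HSV)
for (u,v) in[(297,205),(295,234),(341,206),(344,244)]:
    p=im[v-16:v+17,u-16:u+17].astype(int); bg=np.median(p.reshape(-1,3),0)
    m=((p.sum(2)-bg.sum())>45).astype(np.uint8)
    n,l,st,c=cv2.connectedComponentsWithStats(m); k=1+np.argmax(st[1:,4])
    ys,xs=np.where(l==k); r=cv2.minAreaRect(np.c_[xs+u-16,ys+v-16].astype(np.float32))
    w=np.array([onz('top',q[0],q[1],.02)[:2] for q in cv2.boxPoints(r)])
    e=w-np.roll(w,1,0); L=np.linalg.norm(e,axis=1); i=L.argmax()
    print((u,v),r,st[k,4],'ctr',w.mean(0),'LW',L.max(),L.min(),'yaw',np.degrees(np.arctan2(e[i,1],e[i,0]))%180)
E
```

```text
(297, 205) ((298.5508117675781, 201.5946807861328), (21.38533592224121, 7.929394245147705), 35.21759033203125) 50 ctr [ 0.561 -0.172] LW 0.06295491787623654 0.023657736402834344 yaw 54.47390495103434
(295, 234) ((295.9189147949219, 233.51353454589844), (20.385475158691406, 9.206343650817871), 80.53767395019531) 74 ctr [ 0.467 -0.164] LW 0.059248885667638695 0.02683015791064573 yaw 8.888192642377618
(341, 206) ((344.5337219238281, 203.3539581298828), (20.033960342407227, 4.345991134643555), 57.9946174621582) 54 ctr [ 0.556 -0.308] LW 0.05871487485490288 0.013003523352137784 yaw 30.735985613609927
(344, 244) ((348.42132568359375, 242.66555786132812), (20.38450050354004, 5.554203987121582), 76.75948333740234) 54 ctr [ 0.441 -0.316] LW 0.05864514539916174 0.016230736932898268 yaw 11.762756909696407
```

View pics/cab.png

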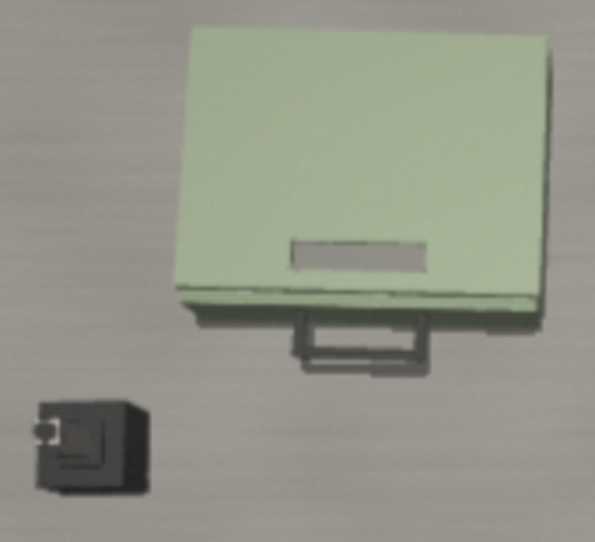

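Crop: slot corners (291,240)-(426,272), cabinet top corners (192,27), (547,37), (541,297), (175,287), handle bar from (296,355) to (428,357), stand top (40,402)-(122,487), grip top (46,432).

```bash
python3 - <<'E'
from h import *
from scipy.optimize import least_squares
np.set_printoptions(precision=4,suppress=True)
cv=lambda a:(np.array(a)+.5)/3.5-.5+[85,80]
px=cv([(192,27),(547,37),(541,297),(175,287)])
W=np.array([onz('top',*p,.088) for p in px]);print(W)
loc=np.array([[.11,.148,.088],[.11,-.148,.088],[-.11,-.148,.088],[-.11,.148,.088]])
def T(q,l): c,s=np.cos(q[2]),np.sin(q[2]); return np.c_[q[0]+c*l[:,0]-s*l[:,1],q[1]+s*l[:,0]+c*l[:,1],l[:,2]]
r=least_squares(lambda q:(proj('top',T(q,loc))-px).ravel(),[.73,.14,0.]);print('cab',r.x,r.fun)
for p in cv([(291,240),(426,243),(426,272),(291,269)]):
    w=onz('top',*p,.088); c,s=np.cos(r.x[2]),np.sin(r.x[2]); d=w[:2]-r.x[:2]; print('slot',w,'loc',c*d[0]+s*d[1],-s*d[0]+c*d[1])
for p in cv([(296,353),(428,357)]): print('handle',onz('top',*p,.06))
sp=cv([(40,402),(126,402),(122,487),(36,487)])
for p in sp: print('stand',onz('top',*p,.066))
print('grip',onz('top',*cv((47,432)),.14))
# refine stand: side view detection too
print(onz('side',205,140,.033))
# cases, area by gray level: print patch
im=np.load('top0.npy').astype(int)
print(im[195:218,330:353].sum(2)//3)
E
```

```text
[[ 0.8839  0.2926  0.088 ]
 [ 0.8769 -0.0015  0.088 ]
 [ 0.6565  0.0011  0.088 ]
 [ 0.6633  0.2961  0.088 ]]
cab [ 0.7702  0.147  -0.0199] [-0.0908  0.2609  0.5531 -0.0896 -0.0673 -0.2459 -0.3819  0.0657]
slot [0.7028 0.2041 0.088 ] loc -0.0685041048628739 0.05573910917259404
slot [0.7008 0.0947 0.088 ] loc -0.06826757182395532 -0.05366935088492084
slot [0.6767 0.0942 0.088 ] loc -0.09235524165880717 -0.054689963473569726
slot [0.6787 0.2033 0.088 ] loc -0.09258676904220892 0.05439060448951392
handle [0.6149 0.2027 0.06  ]
handle [0.6121 0.0945 0.06  ]
stand [0.5724 0.4075 0.066 ]
stand [0.5727 0.3379 0.066 ]
stand [0.5035 0.3374 0.066 ]
stand [0.5032 0.4065 0.066 ]
grip [0.5381 0.3721 0.14  ]
[0.5349 0.3686 0.033 ]
[[152 152 152 152 152 150 151 144 149 176 150 148 150 149 149 148 148 148
  148 148 147 147 147]
 [151 152 150 150 148 142 148 143 165 183 181 159 150 149 149 149 149 148
  148 147 147 148 147]
 [151 150 149 147 140 130 152 161 164 175 184 176 155 149 147 148 148 147
  149 147 148 148 148]
 [152 151 149 142 142 160 160 160 159 163 175 183 170 153 148 147 147 148
  147 147
[... 1157 characters left out ...]
159 167 182 170 141]
 [148 148 148 147 148 146 137 106  89 113 151 158 159 160 160 161 157 159
  162 168 166 156 144]
 [149 148 149 149 148 148 146 136  94  97 133 156 158 158 158 160 160 163
  170 168 141 144 145]
 [148 149 149 149 149 148 148 141 111 104 105 144 157 158 158 160 163 163
  165 151 145 144 145]
 [149 150 149 148 149 149 148 148 144 135  95 102 144 158 160 163 160 156
  148 145 145 145 145]
 [150 150 150 148 149 150 149 149 148 141 107  90 104 150 166 158 147 146
  146 145 146 145 145]
 [150 150 149 149 149 148 149 147 147 145 137 106  94 127 166 142 144 146
  146 146 146 146 146]
 [146 148 147 147 147 147 147 146 146 146 144 136 108 117 144 144 144 145
  144 144 144 145 144]]
```

```bash
cat >> h.py <<'E'
def go(x,y,z,yaw=None):
    """print the row to get TCP to x,y,z; yaw(deg) = heading of tool x axis, tool down"""
    o=bot.get_obs(); R=Rotation.from_quat(o['tool_rot']); M=R.as_matrix()
    d=M.T@(np.array([x,y,z])-o['eef_pos'])/.05
    w=np.zeros(3)
    if yaw is not None:
        a=np.radians(yaw); G=np.array([[np.cos(a),np.sin(a),0],[np.sin(a),-np.cos(a),0],[0,0,-1]]).T
        G=np.c_[[np.cos(a),np.sin(a),0],[np.sin(a),-np.cos(a),0],[0,0,-1]]
        w=np.degrees((R.inv()*Rotation.from_matrix(G)).as_rotvec())/5
    print('go',[x,y,z,yaw],'d',np.round(d,2),'w',np.round(w,2))
E
python3 - <<'E'
from h import *
from scipy import ndimage
np.set_printoptions(precision=3,suppress=True)
go(.538,.372,.25,90)
im=np.load('top0.npy').astype(np.uint8); g=cv2.medianBlur(cv2.cvtColor(im,cv2.COLOR_RGB2GRAY),3)
for (u,v) in[(297,205),(295,234),(341,206),(344,244)]:
    p=g[v-17:v+18,u-17:u+18]; m=(p>154).astype(np.uint8)
    n,l,st,c=cv2.connectedComponentsWithStats(m,connectivity=4); k=l[17,17]
    ys,xs=np.where(l==k); r=cv2.minAreaRect(np.c_[xs+u-17,ys+v-17].astype(np.float32))
    w=np.array([onz('top',q[0],q[1],.02)[:2] for q in cv2.boxPoints(r)])
    e=w-np.roll(w,1,0); L=np.linalg.norm(e,axis=1); i=L.argmax()
    print((u,v),st[k,4],c[k]+[u-17,v-17],'ctr',w.mean(0),'LW',L.max(),L.min(),'yaw',np.degrees(np.arctan2(e[i,1],e[i,0]))%180)
E
```

```text
go [0.538, 0.372, 0.25, 90] d [ 12.9  -12.16  -0.15] w [  0.     0.   -12.97]
(297, 205) 210 [296.776 204.076] ctr [ 0.554 -0.167] LW 0.05913454837301435 0.031015981821359586 yaw 77.57131605509008
(295, 234) 217 [295.088 233.244] ctr [ 0.468 -0.161] LW 0.06100487086680315 0.03079680796609191 yaw 6.118952255334676
(341, 206) 208 [342.029 205.091] ctr [ 0.551 -0.3  ] LW 0.05847085605240315 0.03086911828964416 yaw 37.57040991428107
(344, 244) 221 [345.122 243.878] ctr [ 0.438 -0.307] LW 0.05891484156054818 0.031488497233010004 yaw 25.431900328148544
```

Emit:
drive_tool(
  rows=[
    {"dx": 12.9, "dy": -12.15, "dz": -0.2, "wz": -13},
    {"dx": 12.9, "dy": -12.15, "dz": -0.2, "wz": -13},
    {"dx": 12.9, "dy": -12.15, "dz": -0.2, "wz": -13},
    {"dx": 12.9, "dy": -12.15, "dz": -0.2, "wz": -13},
    {"dx": 12.9, "dy": -12.15, "dz": -0.2, "wz": -13},
    {"dx": 12.9, "dy": -12.15, "dz": -0.2, "wz": -13},
    {"dx": 12.9, "dy": -12.15, "dz": -0.2, "wz": -13},
    {"dx": 12.9, "dy": -12.15, "dz": -0.2, "wz": -13},
    {"dx": 12.9, "dy": -12.15, "dz": -0.2, "wz": -13},
    {"dx": 12.9, "dy": -12.15, "dz": -0.2, "wz": -13},
    {"dx": 12.9, "dy": -12.15, "dz": -0.2, "wz": -13},
    {"dx": 12.9, "dy": -12.15, "dz": -0.2, "wz": -13},
    {"dx": 12.9, "dy": -12.15, "dz": -0.2, "wz": -13},
    {"dx": 12.9, "dy": -12.15, "dz": -0.2, "wz": -13},
    {"dx": 12.9, "dy": -12.15, "dz": -0.2, "wz": -13},
    {"dx": 12.9, "dy": -12.15, "dz": -0.2, "wz": -13},
    {"dx": 12.9, "dy": -12.15, "dz": -0.2, "wz": -13},
    {"dx": 12.9, "dy": -12.15, "dz": -0.2, "wz": -13},
    {"dx": 12.9, "dy": -12.15, "dz": -0.2, "wz": -13},
    {"dx": 12.9, "dy": -12.15, "dz": -0.2, "wz": -13},
  ],
)

```text
invalid input at $.rows[0]: expected keys dx, dy, dz, wx, wy, wz, hand
```

Emit:
drive_tool(
  rows=[
    {"dx": 12.9, "dy": -12.15, "dz": -0.2, "wx": 0, "wy": 0, "wz": -13, "hand": 60},
    {"dx": 12.9, "dy": -12.15, "dz": -0.2, "wx": 0, "wy": 0, "wz": -13, "hand": 60},
    {"dx": 12.9, "dy": -12.15, "dz": -0.2, "wx": 0, "wy": 0, "wz": -13, "hand": 60},
    {"dx": 12.9, "dy": -12.15, "dz": -0.2, "wx": 0, "wy": 0, "wz": -13, "hand": 60},
    {"dx": 12.9, "dy": -12.15, "dz": -0.2, "wx": 0, "wy": 0, "wz": -13, "hand": 60},
    {"dx": 12.9, "dy": -12.15, "dz": -0.2, "wx": 0, "wy": 0, "wz": -13, "hand": 60},
    {"dx": 12.9, "dy": -12.15, "dz": -0.2, "wx": 0, "wy": 0, "wz": -13, "hand": 60},
    {"dx": 12.9, "dy": -12.15, "dz": -0.2, "wx": 0, "wy": 0, "wz": -13, "hand": 60},
    {"dx": 12.9, "dy": -12.15, "dz": -0.2, "wx": 0, "wy": 0, "wz": -13, "hand": 60},
    {"dx": 12.9, "dy": -12.15, "dz": -0.2, "wx": 0, "wy": 0, "wz": -13, "hand": 60},
    {"dx": 12.9, "dy": -12.15, "dz": -0.2, "wx": 0, "wy": 0, "wz": -13, "hand": 60},
    {"dx": 12.9, "dy": -12.15, "dz": -0.2, "wx": 0, "wy": 0, "wz": -13, "hand": 60},
    {"dx": 12.9, "dy": -12.15, "dz": -0.2, "wx": 0, "wy": 0, "wz": -13, "hand": 60},
    {"dx": 12.9, "dy": -12.15, "dz": -0.2, "wx": 0, "wy": 0, "wz": -13, "hand": 60},
    {"dx": 12.9, "dy": -12.15, "dz": -0.2, "wx": 0, "wy": 0, "wz": -13, "hand": 60},
    {"dx": 12.9, "dy": -12.15, "dz": -0.2, "wx": 0, "wy": 0, "wz": -13, "hand": 60},
    {"dx": 12.9, "dy": -12.15, "dz": -0.2, "wx": 0, "wy": 0, "wz": -13, "hand": 60},
    {"dx": 12.9, "dy": -12.15, "dz": -0.2, "wx": 0, "wy": 0, "wz": -13, "hand": 60},
    {"dx": 12.9, "dy": -12.15, "dz": -0.2, "wx": 0, "wy": 0, "wz": -13, "hand": 60},
    {"dx": 12.9, "dy": -12.15, "dz": -0.2, "wx": 0, "wy": 0, "wz": -13, "hand": 60},
  ],
)

```text
clock: 2.95
eef_pos: [0.5379, 0.3718, 0.2509]
tool_rot: [0.706, 0.708, -0.001, -0.0]
ft_force: [-0.7, 0.5, 0.9]
grip_width: 0.0603
grasp_force: 0.0
```

```bash
python3 - <<'E'
from h import *
go(.538,.372,.25,90); go(.538,.372,.112,90); print(bot.get_obs()['joint_pos'])
E
```

```text
go [0.538, 0.372, 0.25, 90] d [0.   0.   0.02] w [-0.02  0.02  0.04]
go [0.538, 0.372, 0.112, 90] d [0.01 0.01 2.78] w [-0.02  0.02  0.04]
[ 6.04993851e-01  5.63608350e-01  5.10131208e-01  1.51967354e+00
 -3.90476025e-04  2.17204094e+00]
```

Emit:
drive_tool(
  rows=[
    {"dx": 0, "dy": 0, "dz": 1, "wx": 0, "wy": 0, "wz": 0, "hand": 60},
    {"dx": 0, "dy": 0, "dz": 2, "wx": 0, "wy": 0, "wz": 0, "hand": 60},
    {"dx": 0, "dy": 0, "dz": 2.8, "wx": 0, "wy": 0, "wz": 0, "hand": 60},
    {"dx": 0, "dy": 0, "dz": 2.8, "wx": 0, "wy": 0, "wz": 0, "hand": 60},
    {"dx": 0, "dy": 0, "dz": 2.8, "wx": 0, "wy": 0, "wz": 0, "hand": 10},
    {"dx": 0, "dy": 0, "dz": 2.8, "wx": 0, "wy": 0, "wz": 0, "hand": 10},
    {"dx": 0, "dy": 0, "dz": 2.8, "wx": 0, "wy": 0, "wz": 0, "hand": 10},
    {"dx": 0, "dy": 0, "dz": 2.8, "wx": 0, "wy": 0, "wz": 0, "hand": 10},
    {"dx": 0, "dy": 0, "dz": 2.8, "wx": 0, "wy": 0, "wz": 0, "hand": 10},
    {"dx": 0, "dy": 0, "dz": 2.8, "wx": 0, "wy": 0, "wz": 0, "hand": 10},
    {"dx": 0, "dy": 0, "dz": 2.8, "wx": 0, "wy": 0, "wz": 0, "hand": 10},
    {"dx": 0, "dy": 0, "dz": 2.8, "wx": 0, "wy": 0, "wz": 0, "hand": 10},
  ],
)

```text
clock: 4.15
eef_pos: [0.5402, 0.3723, 0.1163]
tool_rot: [0.706, 0.708, 0.003, 0.001]
ft_force: [-0.6, -1.9, 6.8]
grip_width: 0.0188
grasp_force: 60.7
```

Emit:
drive_tool(
  rows=[
    {"dx": 0, "dy": 0, "dz": -0.3, "wx": 0, "wy": 0, "wz": 0, "hand": 10},
    {"dx": 0, "dy": 0, "dz": -0.8, "wx": 0, "wy": 0, "wz": 0, "hand": 10},
    {"dx": 0, "dy": 0, "dz": -1.5, "wx": 0, "wy": 0, "wz": 0, "hand": 10},
    {"dx": 0, "dy": 0, "dz": -2.2, "wx": 0, "wy": 0, "wz": 0, "hand": 10},
    {"dx": 0, "dy": 0, "dz": -2.8, "wx": 0, "wy": 0, "wz": 0, "hand": 10},
    {"dx": 0, "dy": 0, "dz": -2.8, "wx": 0, "wy": 0, "wz": 0, "hand": 10},
    {"dx": 0, "dy": 0, "dz": -2.8, "wx": 0, "wy": 0, "wz": 0, "hand": 10},
  ],
)

```text
clock: 4.85
eef_pos: [0.5387, 0.3717, 0.2537]
tool_rot: [0.706, 0.708, 0.002, 0.0]
ft_force: [0.0, -0.5, -1.7]
grip_width: 0.0196
grasp_force: 60.0
```

```bash
python3 - <<'E'
from h import *
o=bot.get_obs(); e=o['eef_pos']; print(e,o['ft_force'])
go(.690,.109,.26,90)
p=proj('side',[e-[0,0,.1033],e])
print(p); u,v=p[0].astype(int)
snap('side','probe.png',(u-50,v-60,u+50,v+30),6)
E
```

```text
[0.53866249 0.3716927  0.25367093] [ 0.04984785 -0.46168018 -1.72119213]
go [0.69, 0.109, 0.26, 90] d [-5.26  3.01 -0.13] w [ 0.03 -0.02  0.03]
[[202.94273144 113.72388183]
 [200.33767009  88.74897439]]
```

View pics/probe.png

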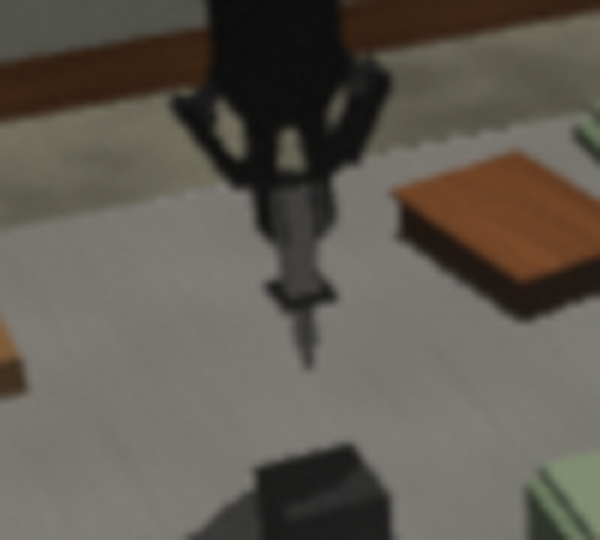

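Emit:
drive_tool(
  rows=[
    {"dx": -1, "dy": 0.6, "dz": 0, "wx": 0, "wy": 0, "wz": 0, "hand": 10},
    {"dx": -1.8, "dy": 1.1, "dz": 0, "wx": 0, "wy": 0, "wz": 0, "hand": 10},
    {"dx": -2.6, "dy": 1.6, "dz": 0, "wx": 0, "wy": 0, "wz": 0, "hand": 10},
    {"dx": -3.4, "dy": 2.1, "dz": 0, "wx": 0, "wy": 0, "wz": 0, "hand": 10},
    {"dx": -4.2, "dy": 2.5, "dz": 0, "wx": 0, "wy": 0, "wz": 0, "hand": 10},
    {"dx": -4.9, "dy": 2.8, "dz": 0, "wx": 0, "wy": 0, "wz": 0, "hand": 10},
    {"dx": -5.3, "dy": 3.02, "dz": 0, "wx": 0, "wy": 0, "wz": 0, "hand": 10},
    {"dx": -5.3, "dy": 3.02, "dz": 0.4, "wx": 0, "wy": 0, "wz": 0, "hand": 10},
    {"dx": -5.3, "dy": 3.02, "dz": 0.8, "wx": 0, "wy": 0, "wz": 0, "hand": 10},
    {"dx": -5.3, "dy": 3.02, "dz": 0.8, "wx": 0, "wy": 0, "wz": 0, "hand": 10},
    {"dx": -5.3, "dy": 3.02, "dz": 0.8, "wx": 0, "wy": 0, "wz": 0, "hand": 10},
  ],
)

```text
clock: 6.0
eef_pos: [0.6888, 0.1066, 0.2104]
tool_rot: [0.706, 0.708, -0.002, -0.001]
ft_force: [-1.0, 0.6, -1.5]
grip_width: 0.0195
grasp_force: 59.6
```

```bash
python3 - <<'E'
from h import *
np.set_printoptions(precision=4,suppress=True)
o=bot.get_obs(); e=o['eef_pos']; print(e,o['ft_force'],o['joint_pos'],o['tool_rot'])
go(.689,.107,.20,90);go(.689,.107,.184,90)
p=proj('side',[e-[0,0,.1033]]);print(p,proj('top',[e-[0,0,.1033]]))
u,v=p[0].astype(int)
snap('side','slot.png',(u-40,v-45,u+60,v+35),6)
E
```

```text
[0.6888 0.1066 0.2104] [-0.9808  0.5949 -1.4723] [ 0.1536  0.6739  0.5975  1.4987 -0.      1.7218] [ 0.7062  0.708  -0.0018 -0.0013]
go [0.689, 0.107, 0.2, 90] d [0.01 0.   0.21] w [-0.05  0.01  0.03]
go [0.689, 0.107, 0.184, 90] d [0.01 0.01 0.53] w [-0.05  0.01  0.03]
[[269.1582 150.031 ]] [[201.18   151.4763]]
```

View pics/slot.png

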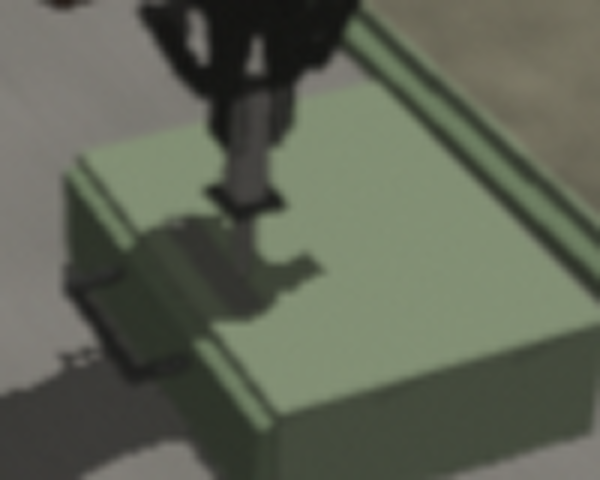

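Emit:
drive_tool(
  rows=[
    {"dx": 0, "dy": 0, "dz": 0.2, "wx": 0, "wy": 0, "wz": 0, "hand": 10},
    {"dx": 0, "dy": 0, "dz": 0.4, "wx": 0, "wy": 0, "wz": 0, "hand": 10},
    {"dx": 0, "dy": 0, "dz": 0.5, "wx": 0, "wy": 0, "wz": 0, "hand": 10},
    {"dx": 0, "dy": 0, "dz": 0.56, "wx": 0, "wy": 0, "wz": 0, "hand": 10},
    {"dx": 0, "dy": 0, "dz": 0.56, "wx": 0, "wy": 0, "wz": 0, "hand": 10},
    {"dx": 0, "dy": 0, "dz": 0.56, "wx": 0, "wy": 0, "wz": 0, "hand": 10},
  ],
)

```text
clock: 6.65
eef_pos: [0.6896, 0.1069, 0.185]
tool_rot: [0.706, 0.708, 0.0, -0.0]
ft_force: [-2.0, 0.0, 1.3]
grip_width: 0.0195
grasp_force: 60.2
```

Emit:
drive_tool(
  rows=[
    {"dx": 0, "dy": 0, "dz": 0.06, "wx": 0, "wy": 0, "wz": 0, "hand": 10},
    {"dx": 0.05, "dy": 0, "dz": 0.06, "wx": 0, "wy": 0, "wz": 0, "hand": 10},
    {"dx": 0.1, "dy": 0, "dz": 0.06, "wx": 0, "wy": 0, "wz": 0, "hand": 10},
    {"dx": 0.12, "dy": 0, "dz": 0.06, "wx": 0, "wy": 0, "wz": 0, "hand": 10},
    {"dx": 0.12, "dy": 0, "dz": 0.06, "wx": 0, "wy": 0, "wz": 0, "hand": 10},
  ],
)

```text
clock: 7.15
eef_pos: [0.6906, 0.1125, 0.1818]
tool_rot: [0.706, 0.708, 0.001, 0.001]
ft_force: [0.5, -2.6, 4.0]
grip_width: 0.0195
grasp_force: 60.4
```

Emit:
drive_tool(
  rows=[
    {"dx": 0.06, "dy": 0, "dz": 0, "wx": 0, "wy": 0, "wz": 0, "hand": 10},
    {"dx": 0.12, "dy": 0, "dz": 0, "wx": 0, "wy": 0, "wz": 0, "hand": 10},
    {"dx": 0.12, "dy": 0, "dz": 0, "wx": 0, "wy": 0, "wz": 0, "hand": 10},
  ],
)

```text
clock: 7.45
eef_pos: [0.6901, 0.1195, 0.1814]
tool_rot: [0.706, 0.708, 0.001, -0.0]
ft_force: [-0.0, -1.7, 3.1]
grip_width: 0.0193
grasp_force: 60.3
```

Emit:
drive_tool(
  rows=[
    {"dx": 0.06, "dy": 0, "dz": 0, "wx": 0, "wy": 0, "wz": 0, "hand": 10},
    {"dx": 0.12, "dy": 0, "dz": 0, "wx": 0, "wy": 0, "wz": 0, "hand": 10},
    {"dx": 0.12, "dy": 0, "dz": 0, "wx": 0, "wy": 0, "wz": 0, "hand": 10},
  ],
)

```text
clock: 7.75
eef_pos: [0.6897, 0.1256, 0.1813]
tool_rot: [0.706, 0.708, 0.0, -0.0]
ft_force: [-0.2, -2.2, 3.3]
grip_width: 0.0195
grasp_force: 60.5
```

Emit:
drive_tool(
  rows=[
    {"dx": 0.06, "dy": 0, "dz": 0, "wx": 0, "wy": 0, "wz": 0, "hand": 10},
    {"dx": 0.12, "dy": 0, "dz": 0, "wx": 0, "wy": 0, "wz": 0, "hand": 10},
    {"dx": 0.12, "dy": 0, "dz": 0, "wx": 0, "wy": 0, "wz": 0, "hand": 10},
  ],
)

```text
clock: 8.05
eef_pos: [0.6897, 0.1315, 0.1813]
tool_rot: [0.706, 0.708, 0.0, -0.0]
ft_force: [-0.1, -1.8, 4.1]
grip_width: 0.0193
grasp_force: 60.5
```

Emit:
drive_tool(
  rows=[
    {"dx": 0.06, "dy": 0, "dz": 0, "wx": 0, "wy": 0, "wz": 0, "hand": 10},
    {"dx": 0.12, "dy": 0, "dz": 0, "wx": 0, "wy": 0, "wz": 0, "hand": 10},
    {"dx": 0.12, "dy": 0, "dz": 0, "wx": 0, "wy": 0, "wz": 0, "hand": 10},
  ],
)

```text
clock: 8.35
eef_pos: [0.6898, 0.1377, 0.1813]
tool_rot: [0.706, 0.708, 0.0, -0.0]
ft_force: [0.1, -1.7, 3.9]
grip_width: 0.0192
grasp_force: 60.5
```

Emit:
drive_tool(
  rows=[
    {"dx": 0.06, "dy": 0, "dz": 0, "wx": 0, "wy": 0, "wz": 0, "hand": 10},
    {"dx": 0.12, "dy": 0, "dz": 0, "wx": 0, "wy": 0, "wz": 0, "hand": 10},
    {"dx": 0.12, "dy": 0, "dz": 0, "wx": 0, "wy": 0, "wz": 0, "hand": 10},
  ],
)

```text
clock: 8.65
eef_pos: [0.6898, 0.1436, 0.1813]
tool_rot: [0.706, 0.708, 0.0, -0.0]
ft_force: [0.1, -0.9, 3.9]
grip_width: 0.0195
grasp_force: 60.5
```

Emit:
drive_tool(
  rows=[
    {"dx": 0.06, "dy": 0, "dz": 0, "wx": 0, "wy": 0, "wz": 0, "hand": 10},
    {"dx": 0.12, "dy": 0, "dz": 0, "wx": 0, "wy": 0, "wz": 0, "hand": 10},
    {"dx": 0.12, "dy": 0, "dz": 0, "wx": 0, "wy": 0, "wz": 0, "hand": 10},
  ],
)

```text
clock: 8.95
eef_pos: [0.6897, 0.15, 0.1811]
tool_rot: [0.706, 0.708, 0.001, -0.001]
ft_force: [0.7, 0.1, 1.4]
grip_width: 0.0194
grasp_force: 60.2
```

Emit:
drive_tool(
  rows=[
    {"dx": 0.04, "dy": 0, "dz": 0, "wx": 0, "wy": 0, "wz": 0, "hand": 10},
    {"dx": 0.06, "dy": 0, "dz": 0, "wx": 0, "wy": 0, "wz": 0, "hand": 10},
    {"dx": 0.06, "dy": 0, "dz": 0, "wx": 0, "wy": 0, "wz": 0, "hand": 10},
  ],
)

```text
clock: 9.25
eef_pos: [0.6894, 0.1527, 0.1807]
tool_rot: [0.706, 0.708, 0.0, -0.001]
ft_force: [0.0, 1.5, -0.4]
grip_width: 0.0189
grasp_force: 59.7
```

Emit:
drive_tool(
  rows=[
    {"dx": 0, "dy": 0, "dz": 0.05, "wx": 0, "wy": 0, "wz": 0, "hand": 10},
    {"dx": 0, "dy": 0, "dz": 0.1, "wx": 0, "wy": 0, "wz": 0, "hand": 10},
    {"dx": 0, "dy": 0, "dz": 0.16, "wx": 0, "wy": 0, "wz": 0, "hand": 10},
    {"dx": 0, "dy": 0, "dz": 0.16, "wx": 0, "wy": 0, "wz": 0, "hand": 10},
    {"dx": 0, "dy": 0, "dz": 0.16, "wx": 0, "wy": 0, "wz": 0, "hand": 10},
    {"dx": 0, "dy": 0, "dz": 0.16, "wx": 0, "wy": 0, "wz": 0, "hand": 10},
  ],
)

```text
clock: 9.85
eef_pos: [0.6895, 0.1523, 0.1736]
tool_rot: [0.706, 0.708, 0.0, -0.0]
ft_force: [-1.3, 3.5, 2.7]
grip_width: 0.0189
grasp_force: 60.3
```

Emit:
drive_tool(
  rows=[
    {"dx": 0, "dy": 0, "dz": -0.5, "wx": 0, "wy": 0, "wz": 0, "hand": 10},
    {"dx": 0, "dy": 0, "dz": -1.2, "wx": 0, "wy": 0, "wz": 0, "hand": 10},
    {"dx": 0, "dy": 0, "dz": -1.8, "wx": 0, "wy": 0, "wz": 0, "hand": 10},
    {"dx": 0.4, "dy": -0.3, "dz": -2, "wx": 0, "wy": 0, "wz": 0, "hand": 10},
    {"dx": 1.1, "dy": -0.8, "dz": -2, "wx": 0, "wy": 0, "wz": 0, "hand": 10},
    {"dx": 1.8, "dy": -1.3, "dz": -2, "wx": 0, "wy": 0, "wz": 0, "hand": 10},
    {"dx": 2.5, "dy": -1.8, "dz": -2, "wx": 0, "wy": 0, "wz": 0, "hand": 10},
    {"dx": 3.2, "dy": -2.3, "dz": -2, "wx": 0, "wy": 0, "wz": 0, "hand": 10},
    {"dx": 3.9, "dy": -2.7, "dz": -2, "wx": 0, "wy": 0, "wz": 0, "hand": 10},
    {"dx": 4.4, "dy": -3.01, "dz": -2, "wx": 0, "wy": 0, "wz": 0, "hand": 10},
    {"dx": 4.4, "dy": -3.01, "dz": -2, "wx": 0, "wy": 0, "wz": 0, "hand": 10},
    {"dx": 4.4, "dy": -3.01, "dz": -2, "wx": 0, "wy": 0, "wz": 0, "hand": 10},
    {"dx": 4.4, "dy": -3.01, "dz": -2, "wx": 0, "wy": 0, "wz": 0, "hand": 10},
  ],
)

```text
clock: 11.15
eef_pos: [0.5395, 0.37, 0.2728]
tool_rot: [0.707, 0.707, -0.001, 0.001]
ft_force: [-0.2, 0.4, -0.8]
grip_width: 0.0192
grasp_force: 59.6
```

```bash
python3 - <<'E'
from h import *
o=bot.get_obs(); e=o['eef_pos']; print(e,o['ft_force'])
go(.539,.372,.1163,90)
p=proj('side',[e-[0,0,.1033]]); print(p); u,v=p[0].astype(int)
snap('side','probe2.png',(u-50,v-60,u+50,v+30),6)
E
```

```text
[0.5394736  0.37004073 0.27277072] [-0.17162041  0.38357143 -0.8408692 ]
go [0.539, 0.372, 0.1163, 90] d [ 0.04 -0.01  3.13] w [0.   0.02 0.01]
[[202.82979751 109.44022061]]
```

View pics/probe2.png

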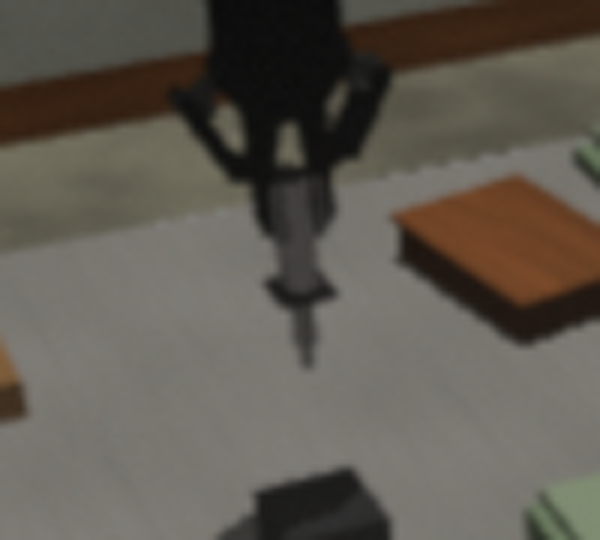

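Probe is upright in the grip with its tip at (307,366), as before, above the stand. I'll lower it home.

Emit:
drive_tool(
  rows=[
    {"dx": 0.04, "dy": 0, "dz": 0.8, "wx": 0, "wy": 0, "wz": 0, "hand": 10},
    {"dx": 0.04, "dy": 0, "dz": 1.5, "wx": 0, "wy": 0, "wz": 0, "hand": 10},
    {"dx": 0.04, "dy": 0, "dz": 2, "wx": 0, "wy": 0, "wz": 0, "hand": 10},
    {"dx": 0.04, "dy": 0, "dz": 2.5, "wx": 0, "wy": 0, "wz": 0, "hand": 10},
    {"dx": 0.04, "dy": 0, "dz": 2.9, "wx": 0, "wy": 0, "wz": 0, "hand": 10},
    {"dx": 0.04, "dy": 0, "dz": 3.1, "wx": 0, "wy": 0, "wz": 0, "hand": 10},
    {"dx": 0.04, "dy": 0, "dz": 3.12, "wx": 0, "wy": 0, "wz": 0, "hand": 10},
    {"dx": 0.04, "dy": 0, "dz": 3.12, "wx": 0, "wy": 0, "wz": 0, "hand": 10},
  ],
)

```text
clock: 12.0
eef_pos: [0.5397, 0.3727, 0.1178]
tool_rot: [0.707, 0.707, 0.0, 0.0]
ft_force: [0.7, 0.6, -0.8]
grip_width: 0.0192
grasp_force: 60.0
```

Emit:
drive_tool(
  rows=[
    {"dx": 0, "dy": 0, "dz": 0.03, "wx": 0, "wy": 0, "wz": 0, "hand": 10},
    {"dx": 0, "dy": 0, "dz": 0.03, "wx": 0, "wy": 0, "wz": 0, "hand": 24},
    {"dx": 0, "dy": 0, "dz": 0.03, "wx": 0, "wy": 0, "wz": 0, "hand": 40},
    {"dx": 0, "dy": 0, "dz": 0.03, "wx": 0, "wy": 0, "wz": 0, "hand": 40},
    {"dx": 0, "dy": 0, "dz": 0.03, "wx": 0, "wy": 0, "wz": 0, "hand": 40},
    {"dx": 0, "dy": 0, "dz": -1, "wx": 0, "wy": 0, "wz": 0, "hand": 40},
    {"dx": 0, "dy": 0, "dz": -1.8, "wx": 0, "wy": 0, "wz": 0, "hand": 30},
    {"dx": 0, "dy": 0, "dz": -1.8, "wx": 0, "wy": 0, "wz": 0, "hand": 30},
    {"dx": 0, "dy": 0, "dz": -1.8, "wx": 0, "wy": 0, "wz": 0, "hand": 30},
  ],
)

```text
clock: 12.9
eef_pos: [0.5395, 0.374, 0.2093]
tool_rot: [0.706, 0.708, 0.002, 0.0]
ft_force: [-0.5, -0.0, -1.3]
grip_width: 0.0302
grasp_force: 0.0
```

```bash
python3 - <<'E'
from h import *
go(.614,.149,.20,90);go(.614,.149,.066,90)
print(proj('side',[[.538,.372,.105],[.538,.372,.14]]))
snap('side','home.png',(155,80,305,200),4)
print(np.round([d['extent'] for d in bot.look_for('side','probe_grip')]))
E
```

```text
go [0.614, 0.149, 0.2, 90] d [-4.5   1.48  0.18] w [ 0.04 -0.03  0.03]
go [0.614, 0.149, 0.066, 90] d [-4.51  1.47  2.86] w [ 0.04 -0.03  0.03]
[[203.82294582 123.96309451]
 [202.99999471 116.1020922 ]]
[[204. 124.   8.  22.]
 [303. 307.  64.  38.]]
```

View pics/home.png

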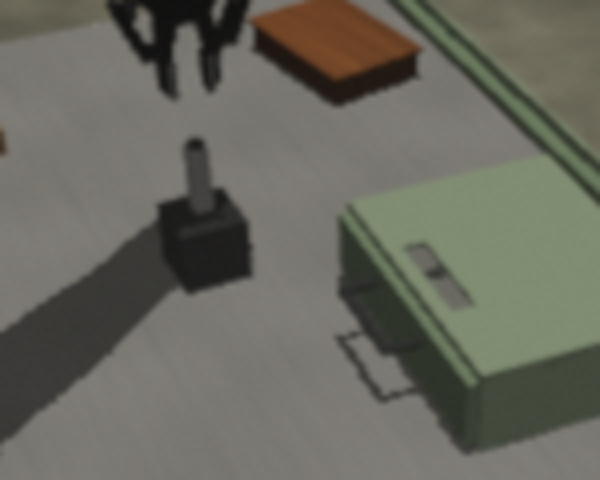

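Emit:
drive_tool(
  rows=[
    {"dx": -0.8, "dy": 0.3, "dz": 0, "wx": 0, "wy": 0, "wz": 0, "hand": 24},
    {"dx": -1.7, "dy": 0.6, "dz": 0, "wx": 0, "wy": 0, "wz": 0, "hand": 24},
    {"dx": -2.6, "dy": 0.9, "dz": 0, "wx": 0, "wy": 0, "wz": 0, "hand": 24},
    {"dx": -3.5, "dy": 1.2, "dz": 0, "wx": 0, "wy": 0, "wz": 0, "hand": 24},
    {"dx": -4.2, "dy": 1.4, "dz": 0.3, "wx": 0, "wy": 0, "wz": 0, "hand": 24},
    {"dx": -4.5, "dy": 1.47, "dz": 0.9, "wx": 0, "wy": 0, "wz": 0, "hand": 24},
    {"dx": -4.5, "dy": 1.47, "dz": 1.6, "wx": 0, "wy": 0, "wz": 0, "hand": 24},
    {"dx": -4.5, "dy": 1.47, "dz": 2.1, "wx": 0, "wy": 0, "wz": 0, "hand": 24},
    {"dx": -4.5, "dy": 1.47, "dz": 2.4, "wx": 0, "wy": 0, "wz": 0, "hand": 24},
    {"dx": -4.5, "dy": 1.47, "dz": 2.6, "wx": 0, "wy": 0, "wz": 0, "hand": 24},
  ],
)

```text
clock: 14.0
eef_pos: [0.6103, 0.1477, 0.0734]
tool_rot: [0.706, 0.708, -0.003, -0.002]
ft_force: [0.3, 0.8, 1.1]
grip_width: 0.024
grasp_force: 0.0
```

Emit:
drive_tool(
  rows=[
    {"dx": 0, "dy": 0, "dz": 0.2, "wx": 0, "wy": 0, "wz": 0, "hand": 24},
    {"dx": 0, "dy": 0, "dz": 0.4, "wx": 0, "wy": 0, "wz": 0, "hand": 24},
    {"dx": 0, "dy": 0, "dz": 0.45, "wx": 0, "wy": 0, "wz": 0, "hand": 24},
    {"dx": 0, "dy": 0, "dz": 0.45, "wx": 0, "wy": 0, "wz": 0, "hand": 24},
  ],
)

```text
clock: 14.4
eef_pos: [0.6126, 0.1486, 0.0546]
tool_rot: [0.706, 0.708, -0.0, -0.0]
ft_force: [0.8, 0.3, -0.2]
grip_width: 0.0238
grasp_force: 0.0
```

Close on the bar, then pull 142 mm along cabinet −x (direction (−1, +0.02)).

Emit:
drive_tool(
  rows=[
    {"dx": 0, "dy": 0, "dz": 0, "wx": 0, "wy": 0, "wz": 0, "hand": 2},
    {"dx": 0, "dy": 0, "dz": 0, "wx": 0, "wy": 0, "wz": 0, "hand": 2},
    {"dx": 0, "dy": 0, "dz": 0, "wx": 0, "wy": 0, "wz": 0, "hand": 2},
    {"dx": 0, "dy": -0.3, "dz": 0, "wx": 0, "wy": 0, "wz": 0, "hand": 2},
    {"dx": 0.01, "dy": -0.6, "dz": 0, "wx": 0, "wy": 0, "wz": 0, "hand": 2},
    {"dx": 0.02, "dy": -0.9, "dz": 0, "wx": 0, "wy": 0, "wz": 0, "hand": 2},
    {"dx": 0.02, "dy": -1.2, "dz": 0, "wx": 0, "wy": 0, "wz": 0, "hand": 2},
    {"dx": 0.03, "dy": -1.5, "dz": 0, "wx": 0, "wy": 0, "wz": 0, "hand": 2},
    {"dx": 0.04, "dy": -1.8, "dz": 0, "wx": 0, "wy": 0, "wz": 0, "hand": 2},
    {"dx": 0.04, "dy": -2.1, "dz": 0, "wx": 0, "wy": 0, "wz": 0, "hand": 2},
    {"dx": 0.05, "dy": -2.4, "dz": 0, "wx": 0, "wy": 0, "wz": 0, "hand": 2},
    {"dx": 0.05, "dy": -2.6, "dz": 0, "wx": 0, "wy": 0, "wz": 0, "hand": 2},
    {"dx": 0.06, "dy": -2.75, "dz": 0, "wx": 0, "wy": 0, "wz": 0, "hand": 2},
    {"dx": 0.06, "dy": -2.82, "dz": 0, "wx": 0, "wy": 0, "wz": 0, "hand": 2},
    {"dx": 0.06, "dy": -2.82, "dz": 0, "wx": 0, "wy": 0, "wz": 0, "hand": 2},
    {"dx": 0.06, "dy": -2.82, "dz": 0, "wx": 0, "wy": 0, "wz": 0, "hand": 2},
  ],
)

```text
clock: 16.0
eef_pos: [0.4746, 0.1517, 0.0557]
tool_rot: [0.706, 0.708, 0.002, 0.002]
ft_force: [4.9, 1.1, -1.4]
grip_width: 0.0075
grasp_force: 60.1
```

Emit:
drive_tool(
  rows=[
    {"dx": 0, "dy": 0, "dz": 0, "wx": 0, "wy": 0, "wz": 0, "hand": 26},
    {"dx": 0, "dy": 0, "dz": 0, "wx": 0, "wy": 0, "wz": 0, "hand": 26},
    {"dx": 0, "dy": 0, "dz": 0, "wx": 0, "wy": 0, "wz": 0, "hand": 26},
    {"dx": 0, "dy": 0, "dz": -0.8, "wx": 0, "wy": 0, "wz": 0, "hand": 26},
    {"dx": 0, "dy": 0, "dz": -1.7, "wx": 0, "wy": 0, "wz": 0, "hand": 50},
    {"dx": 0, "dy": 0, "dz": -2.6, "wx": 0, "wy": 0, "wz": -1.7, "hand": 50},
    {"dx": 0, "dy": 0, "dz": -3, "wx": 0, "wy": 0, "wz": -3.4, "hand": 50},
    {"dx": 0, "dy": 0, "dz": -3, "wx": 0, "wy": 0, "wz": -5.1, "hand": 50},
    {"dx": 0, "dy": 0, "dz": -3, "wx": 0, "wy": 0, "wz": -6.8, "hand": 50},
    {"dx": 0, "dy": 0, "dz": -3, "wx": 0, "wy": 0, "wz": -8.5, "hand": 50},
    {"dx": 0, "dy": 0, "dz": -3, "wx": 0, "wy": 0, "wz": -10.2, "hand": 50},
    {"dx": 0, "dy": 0, "dz": -3, "wx": 0, "wy": 0, "wz": -11.9, "hand": 50},
    {"dx": 0, "dy": 0, "dz": -3, "wx": 0, "wy": 0, "wz": -13.6, "hand": 50},
    {"dx": 0, "dy": 0, "dz": -3, "wx": 0, "wy": 0, "wz": -15.3, "hand": 50},
    {"dx": 0, "dy": 0, "dz": -3, "wx": 0, "wy": 0, "wz": -17, "hand": 50},
    {"dx": 0, "dy": 0, "dz": -3, "wx": 0, "wy": 0, "wz": -18.5, "hand": 50},
    {"dx": 0, "dy": 0, "dz": -3, "wx": 0, "wy": 0, "wz": -19.2, "hand": 50},
    {"dx": 0, "dy": 0, "dz": -3, "wx": 0, "wy": 0, "wz": -19.2, "hand": 50},
  ],
)

```text
clock: 17.8
eef_pos: [0.4711, 0.151, 0.2045]
tool_rot: [-0.054, 0.999, -0.0, -0.001]
ft_force: [-0.3, 0.7, -0.4]
grip_width: 0.05
grasp_force: 0.0
```

```bash
cat >> h.py <<'E'
def cases(im,guess,n=1.0):
    g=cv2.medianBlur(cv2.cvtColor(im,cv2.COLOR_RGB2GRAY),3)
    for (u,v) in guess:
        p=g[v-17:v+18,u-17:u+18]; m=(p>154).astype(np.uint8)
        n,l,st,c=cv2.connectedComponentsWithStats(m,connectivity=4)
        k=l[17,17] or 1+np.argmax(st[1:,4])
        ys,xs=np.where(l==k); r=cv2.minAreaRect(np.c_[xs+u-17,ys+v-17].astype(np.float32))
        w=np.array([onz('top',q[0],q[1],.02)[:2] for q in cv2.boxPoints(r)])
        e=w-np.roll(w,1,0); L=np.linalg.norm(e,axis=1); i=L.argmax()
        print((u,v),st[k,4],'ctr',w.mean(0).round(4),'LW',L.max().round(4),L.min().round(4),'yaw',round(np.degrees(np.arctan2(e[i,1],e[i,0]))%180,1))
E
python3 - <<'E'
from h import *
im=snap('top','open.png',s=1.5)
cases(im,[(297,205),(295,234),(341,206),(344,244)])
go(.467,-.161,.15,186);print(bot.get_obs()['eef_pos'],bot.get_obs()['joint_pos'])
E
```

```text
(297, 205) 254 ctr [ 0.5526 -0.1778] LW 0.0808 0.0365 yaw 83.8
(295, 234) 220 ctr [ 0.4682 -0.1613] LW 0.0613 0.0308 yaw 6.1
(341, 206) 210 ctr [ 0.5509 -0.3006] LW 0.0598 0.0309 yaw 37.6
(344, 244) 238 ctr [ 0.4356 -0.3084] LW 0.0672 0.0329 yaw 24.0
go [0.467, -0.161, 0.15, 186] d [ 0.74 -6.2   1.09] w [-0.   -0.01  0.01]
[0.47125081 0.15099514 0.20453413] [ 3.10121272e-01  2.51390443e-01 -8.07514907e-02  1.23986127e+00
 -7.31814418e-05  2.04167153e-01]
```

View pics/open.png

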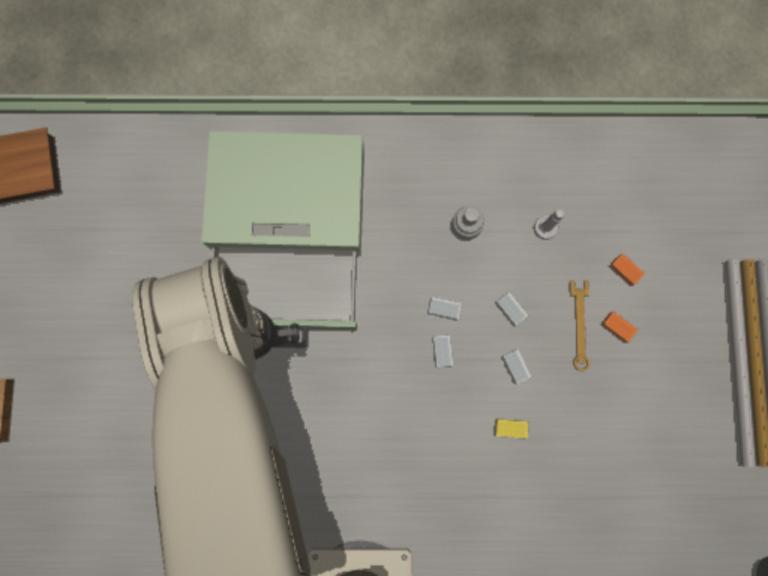

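Drawer is open (front panel at row 323), cases at (445,308), (443,351), (512,309), (516,367) unmoved. Fetching case A.

Emit:
drive_tool(
  rows=[
    {"dx": 0.1, "dy": -1, "dz": 0, "wx": 0, "wy": 0, "wz": 0, "hand": 50},
    {"dx": 0.2, "dy": -2, "dz": 0, "wx": 0, "wy": 0, "wz": 0, "hand": 50},
    {"dx": 0.3, "dy": -3, "dz": 0, "wx": 0, "wy": 0, "wz": 0, "hand": 50},
    {"dx": 0.4, "dy": -4, "dz": 0, "wx": 0, "wy": 0, "wz": 0, "hand": 50},
    {"dx": 0.6, "dy": -5, "dz": 0.5, "wx": 0, "wy": 0, "wz": 0, "hand": 50},
    {"dx": 0.7, "dy": -5.9, "dz": 1, "wx": 0, "wy": 0, "wz": 0, "hand": 50},
    {"dx": 0.74, "dy": -6.2, "dz": 1.8, "wx": 0, "wy": 0, "wz": 0, "hand": 50},
    {"dx": 0.74, "dy": -6.2, "dz": 2.6, "wx": 0, "wy": 0, "wz": 0, "hand": 50},
    {"dx": 0.74, "dy": -6.2, "dz": 3.2, "wx": 0, "wy": 0, "wz": 0, "hand": 50},
    {"dx": 0.74, "dy": -6.2, "dz": 3.2, "wx": 0, "wy": 0, "wz": 0, "hand": 50},
    {"dx": 0.74, "dy": -6.2, "dz": 3.2, "wx": 0, "wy": 0, "wz": 0, "hand": 50},
  ],
)

```text
clock: 18.95
eef_pos: [0.4678, -0.1609, 0.0449]
tool_rot: [-0.053, 0.999, 0.0, -0.001]
ft_force: [0.5, -0.2, 0.9]
grip_width: 0.0499
grasp_force: 0.0
```

```bash
python3 - <<'E'
from h import *
go(.467,-.161,.014,186)
print(onz('top',189,(316/1.5),.08),onz('top',216/1.5,322/1.5,.08),onz('top',355/1.5,322/1.5,.08))
E
```

```text
go [0.467, -0.161, 0.014, 186] d [ 0.02 -0.    0.62] w [ 0.01 -0.02  0.02]
[0.525763   0.14022089 0.08      ] [0.51399926 0.26525071 0.08      ] [0.5151106  0.00696826 0.08      ]
```

Emit:
drive_tool(
  rows=[
    {"dx": 0, "dy": 0, "dz": 0.35, "wx": 0, "wy": 0, "wz": 0, "hand": 50},
    {"dx": 0, "dy": 0, "dz": 0.6, "wx": 0, "wy": 0, "wz": 0, "hand": 50},
    {"dx": 0, "dy": 0, "dz": 0.62, "wx": 0, "wy": 0, "wz": 0, "hand": 50},
    {"dx": 0, "dy": 0, "dz": 0.62, "wx": 0, "wy": 0, "wz": 0, "hand": 24},
    {"dx": 0, "dy": 0, "dz": 0.62, "wx": 0, "wy": 0, "wz": 0, "hand": 24},
    {"dx": 0, "dy": 0, "dz": 0.62, "wx": 0, "wy": 0, "wz": 0, "hand": 24},
    {"dx": 0, "dy": 0, "dz": 0.62, "wx": 0, "wy": 0, "wz": 0, "hand": 24},
    {"dx": 0, "dy": 0, "dz": 0.62, "wx": 0, "wy": 0, "wz": 0, "hand": 24},
    {"dx": 0, "dy": 0, "dz": 0.62, "wx": 0, "wy": 0, "wz": 0, "hand": 24},
    {"dx": 0, "dy": 0, "dz": -0.3, "wx": 0, "wy": 0, "wz": 0, "hand": 24},
    {"dx": 0, "dy": 0, "dz": -1.2, "wx": 0, "wy": 0, "wz": 0, "hand": 24},
    {"dx": 0, "dy": 0, "dz": -2.1, "wx": 0, "wy": 0, "wz": 0, "hand": 24},
    {"dx": 0, "dy": 0, "dz": -2.6, "wx": 0, "wy": 0, "wz": 0, "hand": 24},
    {"dx": 0, "dy": 0, "dz": -2.6, "wx": 0, "wy": 0, "wz": 0, "hand": 24},
  ],
)

```text
clock: 20.35
eef_pos: [0.4713, -0.1621, 0.1803]
tool_rot: [-0.054, 0.999, -0.002, 0.005]
ft_force: [-0.3, -0.5, -0.9]
grip_width: 0.0304
grasp_force: 60.0
```

```bash
python3 - <<'E'
from h import *
go(.588,.248,.17,179);print(bot.get_obs()['eef_pos'])
E
```

```text
go [0.588, 0.248, 0.17, 179] d [-3.2   7.91  0.2 ] w [-0.05  0.12  1.43]
[ 0.47129008 -0.16205669  0.18026994]
```

Emit:
drive_tool(
  rows=[
    {"dx": -0.3, "dy": 0.8, "dz": 0, "wx": 0, "wy": 0, "wz": 0.7, "hand": 24},
    {"dx": -0.7, "dy": 1.7, "dz": 0, "wx": 0, "wy": 0, "wz": 1.4, "hand": 24},
    {"dx": -1.1, "dy": 2.6, "dz": 0, "wx": 0, "wy": 0, "wz": 1.4, "hand": 24},
    {"dx": -1.5, "dy": 3.5, "dz": 0, "wx": 0, "wy": 0, "wz": 1.4, "hand": 24},
    {"dx": -1.9, "dy": 4.4, "dz": 0, "wx": 0, "wy": 0, "wz": 1.4, "hand": 24},
    {"dx": -2.3, "dy": 5.3, "dz": 0, "wx": 0, "wy": 0, "wz": 1.4, "hand": 24},
    {"dx": -2.7, "dy": 6.2, "dz": 0, "wx": 0, "wy": 0, "wz": 1.4, "hand": 24},
    {"dx": -3, "dy": 7.1, "dz": 0, "wx": 0, "wy": 0, "wz": 1.4, "hand": 24},
    {"dx": -3.2, "dy": 7.78, "dz": 0, "wx": 0, "wy": 0, "wz": 1.4, "hand": 24},
    {"dx": -3.2, "dy": 7.78, "dz": 0.7, "wx": 0, "wy": 0, "wz": 1.4, "hand": 24},
    {"dx": -3.2, "dy": 7.78, "dz": 1.4, "wx": 0, "wy": 0, "wz": 1.4, "hand": 24},
    {"dx": -3.2, "dy": 7.78, "dz": 1.8, "wx": 0, "wy": 0, "wz": 1.4, "hand": 24},
    {"dx": -3.2, "dy": 7.78, "dz": 1.8, "wx": 0, "wy": 0, "wz": 1.4, "hand": 24},
    {"dx": -3.2, "dy": 7.78, "dz": 1.8, "wx": 0, "wy": 0, "wz": 1.4, "hand": 24},
  ],
)

```text
clock: 21.75
eef_pos: [0.5851, 0.2427, 0.0842]
tool_rot: [0.008, 1.0, -0.0, -0.001]
ft_force: [0.1, -0.1, -0.3]
grip_width: 0.0308
grasp_force: 60.0
```

```bash
python3 - <<'E'
from h import *
go(.588,.241,.031,179);e=bot.get_obs()['eef_pos'];print(e)
p=proj('side',e[None])[0].astype(int)
snap('side','place.png',(p[0]-50,p[1]-45,p[0]+60,p[1]+45),6)
E
```

```text
go [0.588, 0.241, 0.031, 179] d [-0.06 -0.03  1.06] w [-0.01 -0.02  0.03]
[0.5851291  0.24266462 0.08419909]
```

View pics/place.png

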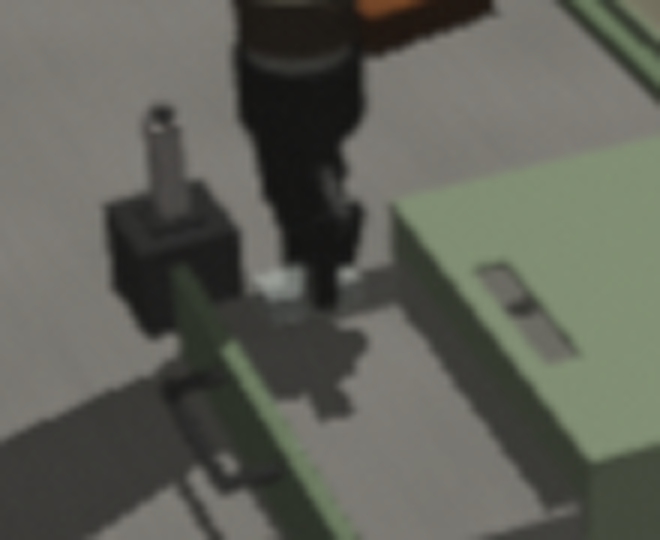

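The case is level in the fingers (case at (300,290)) above the drawer floor, between panel and cabinet. Lowering.

Emit:
drive_tool(
  rows=[
    {"dx": -0.06, "dy": -0.05, "dz": 0.5, "wx": 0, "wy": 0, "wz": 0, "hand": 24},
    {"dx": -0.06, "dy": -0.05, "dz": 0.9, "wx": 0, "wy": 0, "wz": 0, "hand": 24},
    {"dx": -0.06, "dy": -0.05, "dz": 1.06, "wx": 0, "wy": 0, "wz": 0, "hand": 24},
    {"dx": -0.06, "dy": -0.05, "dz": 1.06, "wx": 0, "wy": 0, "wz": 0, "hand": 24},
    {"dx": -0.06, "dy": -0.05, "dz": 1.06, "wx": 0, "wy": 0, "wz": 0, "hand": 24},
  ],
)

```text
clock: 22.3
eef_pos: [0.5896, 0.2407, 0.0334]
tool_rot: [0.008, 1.0, 0.0, 0.001]
ft_force: [-0.2, -0.0, -1.0]
grip_width: 0.0304
grasp_force: 60.0
```

Emit:
drive_tool(
  rows=[
    {"dx": 0, "dy": 0, "dz": 0.04, "wx": 0, "wy": 0, "wz": 0, "hand": 24},
    {"dx": 0, "dy": 0, "dz": 0.06, "wx": 0, "wy": 0, "wz": 0, "hand": 24},
    {"dx": 0, "dy": 0, "dz": 0.06, "wx": 0, "wy": 0, "wz": 0, "hand": 39},
    {"dx": 0, "dy": 0, "dz": 0.06, "wx": 0, "wy": 0, "wz": 0, "hand": 39},
    {"dx": 0, "dy": 0, "dz": 0.06, "wx": 0, "wy": 0, "wz": 0, "hand": 39},
    {"dx": 0, "dy": 0, "dz": -0.4, "wx": 0, "wy": 0, "wz": 0, "hand": 39},
    {"dx": 0, "dy": 0, "dz": -1.2, "wx": 0, "wy": 0, "wz": 0, "hand": 39},
    {"dx": 0, "dy": 0, "dz": -2.1, "wx": 0, "wy": 0, "wz": 0, "hand": 39},
    {"dx": 0, "dy": 0, "dz": -3, "wx": 0, "wy": 0, "wz": 0, "hand": 50},
    {"dx": 0, "dy": 0, "dz": -3, "wx": 0, "wy": 0, "wz": 0, "hand": 50},
    {"dx": 0, "dy": 0, "dz": -3, "wx": 0, "wy": 0, "wz": 0, "hand": 50},
  ],
)

```text
clock: 23.4
eef_pos: [0.5896, 0.2408, 0.1839]
tool_rot: [0.008, 1.0, 0.001, 0.002]
ft_force: [1.2, -0.3, -0.6]
grip_width: 0.0501
grasp_force: 0.0
```

```bash
python3 - <<'E'
from h import *
im=snap('top')
cases(im,[(297,205),(341,206),(344,244)])
go(.554,-.168,.06,257.5);go(.551,-.3005,.06,217.6);go(.437,-.308,.06,205)
print(bot.get_obs()['eef_pos'])
E
```

```text
(297, 205) 921 ctr [ 0.5541 -0.1675] LW 0.1009 0.0951 yaw 90.3
(341, 206) 650 ctr [ 0.5576 -0.2974] LW 0.1009 0.0834 yaw 90.3
(344, 244) 919 ctr [ 0.4374 -0.3031] LW 0.0996 0.0983 yaw 90.2
go [0.554, -0.168, 0.06, 257.5] d [ 0.57 -8.18  2.44] w [ -0.     0.   -15.67]
go [0.551, -0.3005, 0.06, 217.6] d [  0.59 -10.83   2.43] w [ 0.    0.   -7.69]
go [0.437, -0.308, 0.06, 205] d [  2.87 -11.01   2.43] w [ 0.    0.   -5.17]
[0.58844533 0.24031246 0.18181194]
```

```bash
sed -i 's/m=(p>154)/m=(p>np.median(p)+6)/' h.py; python3 - <<'E'
from h import *
im=snap('top')
cases(im,[(297,205),(341,206),(344,244)])
E
```

```text
(297, 205) 204 ctr [ 0.5539 -0.1671] LW 0.0593 0.0303 yaw 76.0
(341, 206) 201 ctr [ 0.5507 -0.3   ] LW 0.0585 0.0299 yaw 35.7
(344, 244) 209 ctr [ 0.4376 -0.3066] LW 0.0595 0.0296 yaw 23.3
```

Emit:
drive_tool(
  rows=[
    {"dx": 0, "dy": -0.8, "dz": 0, "wx": 0, "wy": 0, "wz": -1.6, "hand": 50},
    {"dx": 0.1, "dy": -1.7, "dz": 0, "wx": 0, "wy": 0, "wz": -3.2, "hand": 50},
    {"dx": 0.2, "dy": -2.6, "dz": 0, "wx": 0, "wy": 0, "wz": -4.8, "hand": 50},
    {"dx": 0.3, "dy": -3.5, "dz": 0, "wx": 0, "wy": 0, "wz": -6.4, "hand": 50},
    {"dx": 0.4, "dy": -4.4, "dz": 0, "wx": 0, "wy": 0, "wz": -8, "hand": 50},
    {"dx": 0.5, "dy": -5.3, "dz": 0, "wx": 0, "wy": 0, "wz": -9.6, "hand": 50},
    {"dx": 0.5, "dy": -6.2, "dz": 0, "wx": 0, "wy": 0, "wz": -11.2, "hand": 50},
    {"dx": 0.5, "dy": -7, "dz": 0, "wx": 0, "wy": 0, "wz": -12.8, "hand": 50},
    {"dx": 0.5, "dy": -7.8, "dz": 0, "wx": 0, "wy": 0, "wz": -14.4, "hand": 50},
    {"dx": 0.57, "dy": -8.18, "dz": 0.6, "wx": 0, "wy": 0, "wz": -15.67, "hand": 50},
    {"dx": 0.57, "dy": -8.18, "dz": 1.4, "wx": 0, "wy": 0, "wz": -15.67, "hand": 50},
    {"dx": 0.57, "dy": -8.18, "dz": 2.2, "wx": 0, "wy": 0, "wz": -15.67, "hand": 50},
    {"dx": 0.57, "dy": -8.18, "dz": 2.6, "wx": 0, "wy": 0, "wz": -15.67, "hand": 50},
    {"dx": 0.57, "dy": -8.18, "dz": 2.6, "wx": 0, "wy": 0, "wz": -15.67, "hand": 50},
    {"dx": 0.57, "dy": -8.18, "dz": 2.6, "wx": 0, "wy": 0, "wz": -15.67, "hand": 50},
  ],
)

```text
clock: 25.0
eef_pos: [0.5529, -0.1679, 0.0506]
tool_rot: [-0.626, 0.78, 0.001, -0.001]
ft_force: [0.2, -0.2, 1.2]
grip_width: 0.0502
grasp_force: 0.0
```

```bash
python3 - <<'E'
from h import *
go(.554,-.168,.014,257.5)
E
```

```text
go [0.554, -0.168, 0.014, 257.5] d [-0.   -0.02  0.73] w [ 0.04  0.   -0.  ]
```

Emit:
drive_tool(
  rows=[
    {"dx": 0, "dy": 0, "dz": 0.4, "wx": 0, "wy": 0, "wz": 0, "hand": 50},
    {"dx": 0, "dy": 0, "dz": 0.68, "wx": 0, "wy": 0, "wz": 0, "hand": 50},
    {"dx": 0, "dy": 0, "dz": 0.73, "wx": 0, "wy": 0, "wz": 0, "hand": 50},
    {"dx": 0, "dy": 0, "dz": 0.73, "wx": 0, "wy": 0, "wz": 0, "hand": 24},
    {"dx": 0, "dy": 0, "dz": 0.73, "wx": 0, "wy": 0, "wz": 0, "hand": 24},
    {"dx": 0, "dy": 0, "dz": 0.73, "wx": 0, "wy": 0, "wz": 0, "hand": 24},
    {"dx": 0, "dy": 0, "dz": 0.73, "wx": 0, "wy": 0, "wz": 0, "hand": 24},
    {"dx": 0, "dy": 0, "dz": 0.73, "wx": 0, "wy": 0, "wz": 0, "hand": 24},
    {"dx": 0, "dy": 0, "dz": -0.3, "wx": 0, "wy": 0, "wz": 0, "hand": 24},
    {"dx": 0, "dy": 0, "dz": -1.2, "wx": 0, "wy": 0, "wz": 0, "hand": 24},
    {"dx": 0, "dy": 0, "dz": -2.1, "wx": 0, "wy": 0, "wz": 0, "hand": 24},
    {"dx": 0, "dy": 0, "dz": -2.6, "wx": 0, "wy": 0, "wz": 0, "hand": 24},
    {"dx": 0, "dy": 0, "dz": -2.6, "wx": 0, "wy": 0, "wz": 0, "hand": 24},
  ],
)

```text
clock: 26.3
eef_pos: [0.5568, -0.1691, 0.1869]
tool_rot: [-0.626, 0.78, -0.004, 0.003]
ft_force: [0.7, 0.3, -0.6]
grip_width: 0.0307
grasp_force: 61.5
```

```bash
python3 - <<'E'
from h import *
go(.588,.179,.09,179);go(.588,.179,.03,179)
E
```

```text
go [0.588, 0.179, 0.09, 179] d [-6.93  0.92  1.92] w [-0.1   0.07 15.7 ]
go [0.588, 0.179, 0.03, 179] d [-6.93  0.93  3.12] w [-0.1   0.07 15.7 ]
```

Emit:
drive_tool(
  rows=[
    {"dx": -0.8, "dy": 0.1, "dz": 0, "wx": 0, "wy": 0, "wz": 1.6, "hand": 24},
    {"dx": -1.7, "dy": 0.2, "dz": 0, "wx": 0, "wy": 0, "wz": 3.2, "hand": 24},
    {"dx": -2.6, "dy": 0.3, "dz": 0, "wx": 0, "wy": 0, "wz": 4.8, "hand": 24},
    {"dx": -3.5, "dy": 0.5, "dz": 0, "wx": 0, "wy": 0, "wz": 6.4, "hand": 24},
    {"dx": -4.4, "dy": 0.6, "dz": 0, "wx": 0, "wy": 0, "wz": 8, "hand": 24},
    {"dx": -5.3, "dy": 0.7, "dz": 0, "wx": 0, "wy": 0, "wz": 9.6, "hand": 24},
    {"dx": -6, "dy": 0.8, "dz": 0, "wx": 0, "wy": 0, "wz": 11.2, "hand": 24},
    {"dx": -6.6, "dy": 0.9, "dz": 0, "wx": 0, "wy": 0, "wz": 12.8, "hand": 24},
    {"dx": -6.93, "dy": 0.93, "dz": 0, "wx": 0, "wy": 0, "wz": 14.4, "hand": 24},
    {"dx": -6.93, "dy": 0.93, "dz": 0.5, "wx": 0, "wy": 0, "wz": 15.7, "hand": 24},
    {"dx": -6.93, "dy": 0.93, "dz": 1.3, "wx": 0, "wy": 0, "wz": 15.7, "hand": 24},
    {"dx": -6.93, "dy": 0.93, "dz": 2, "wx": 0, "wy": 0, "wz": 15.7, "hand": 24},
    {"dx": -6.93, "dy": 0.93, "dz": 2, "wx": 0, "wy": 0, "wz": 15.7, "hand": 24},
    {"dx": -6.93, "dy": 0.93, "dz": 2, "wx": 0, "wy": 0, "wz": 15.7, "hand": 24},
  ],
)

```text
clock: 27.7
eef_pos: [0.5824, 0.1798, 0.0804]
tool_rot: [0.009, 1.0, -0.001, -0.002]
ft_force: [0.0, -0.1, -0.5]
grip_width: 0.0304
grasp_force: 61.4
```

```bash
python3 - <<'E'
from h import *
go(.588,.179,.03,179)
E
```

```text
go [0.588, 0.179, 0.03, 179] d [-0.12 -0.01  1.01] w [-0.01 -0.04 -0.  ]
```

Emit:
drive_tool(
  rows=[
    {"dx": -0.1, "dy": 0, "dz": 0.5, "wx": 0, "wy": 0, "wz": 0, "hand": 24},
    {"dx": -0.1, "dy": 0, "dz": 0.9, "wx": 0, "wy": 0, "wz": 0, "hand": 24},
    {"dx": -0.1, "dy": 0, "dz": 1.02, "wx": 0, "wy": 0, "wz": 0, "hand": 24},
    {"dx": -0.1, "dy": 0, "dz": 1.04, "wx": 0, "wy": 0, "wz": 0, "hand": 24},
    {"dx": -0.1, "dy": 0, "dz": 1.04, "wx": 0, "wy": 0, "wz": 0, "hand": 24},
    {"dx": -0.1, "dy": 0, "dz": 1.04, "wx": 0, "wy": 0, "wz": 0, "hand": 39},
    {"dx": -0.1, "dy": 0, "dz": 1.04, "wx": 0, "wy": 0, "wz": 0, "hand": 39},
    {"dx": -0.1, "dy": 0, "dz": 1.04, "wx": 0, "wy": 0, "wz": 0, "hand": 39},
    {"dx": -0.1, "dy": 0, "dz": 0.6, "wx": 0, "wy": 0, "wz": 0, "hand": 39},
    {"dx": -0.1, "dy": 0, "dz": -0.3, "wx": 0, "wy": 0, "wz": 0, "hand": 39},
    {"dx": -0.1, "dy": 0, "dz": -1.2, "wx": 0, "wy": 0, "wz": 0, "hand": 39},
    {"dx": -0.1, "dy": 0, "dz": -2, "wx": 0, "wy": 0, "wz": 0, "hand": 50},
    {"dx": -0.1, "dy": 0, "dz": -2, "wx": 0, "wy": 0, "wz": 0, "hand": 50},
  ],
)

```text
clock: 29.0
eef_pos: [0.5925, 0.1813, 0.1898]
tool_rot: [0.009, 1.0, 0.002, 0.007]
ft_force: [0.8, 0.5, -0.0]
grip_width: 0.0497
grasp_force: 0.0
```

```bash
python3 - <<'E'
from h import *
im=snap('top')
cases(im,[(341,206),(344,244)])
go(.551,-.3003,.05,217);go(.437,-.3075,.05,204.5);print(bot.get_obs()['eef_pos'])
E
```

```text
(341, 206) 204 ctr [ 0.551  -0.3003] LW 0.0585 0.0304 yaw 37.6
(344, 244) 205 ctr [ 0.4378 -0.3072] LW 0.0589 0.0289 yaw 25.4
go [0.551, -0.3003, 0.05, 217] d [ 0.65 -9.64  2.69] w [-0.   0.1 -7.6]
go [0.437, -0.3075, 0.05, 204.5] d [ 2.93 -9.83  2.67] w [ 0.01  0.1  -5.1 ]
[0.59093496 0.18084352 0.1862777 ]
```

Emit:
drive_tool(
  rows=[
    {"dx": 0, "dy": -0.8, "dz": 0, "wx": 0, "wy": 0, "wz": -1, "hand": 50},
    {"dx": 0.1, "dy": -1.7, "dz": 0, "wx": 0, "wy": 0, "wz": -2, "hand": 50},
    {"dx": 0.2, "dy": -2.6, "dz": 0, "wx": 0, "wy": 0, "wz": -3, "hand": 50},
    {"dx": 0.2, "dy": -3.5, "dz": 0, "wx": 0, "wy": 0, "wz": -4, "hand": 50},
    {"dx": 0.3, "dy": -4.4, "dz": 0, "wx": 0, "wy": 0, "wz": -5, "hand": 50},
    {"dx": 0.4, "dy": -5.3, "dz": 0, "wx": 0, "wy": 0, "wz": -6, "hand": 50},
    {"dx": 0.5, "dy": -6.2, "dz": 0, "wx": 0, "wy": 0, "wz": -7, "hand": 50},
    {"dx": 0.5, "dy": -7.1, "dz": 0, "wx": 0, "wy": 0, "wz": -7.6, "hand": 50},
    {"dx": 0.6, "dy": -8, "dz": 0, "wx": 0, "wy": 0, "wz": -7.6, "hand": 50},
    {"dx": 0.6, "dy": -8.9, "dz": 0, "wx": 0, "wy": 0, "wz": -7.6, "hand": 50},
    {"dx": 0.65, "dy": -9.64, "dz": 0.5, "wx": 0, "wy": 0, "wz": -7.6, "hand": 50},
    {"dx": 0.65, "dy": -9.64, "dz": 1.4, "wx": 0, "wy": 0, "wz": -7.6, "hand": 50},
    {"dx": 0.65, "dy": -9.64, "dz": 2.2, "wx": 0, "wy": 0, "wz": -7.6, "hand": 50},
    {"dx": 0.65, "dy": -9.64, "dz": 2.7, "wx": 0, "wy": 0, "wz": -7.6, "hand": 50},
    {"dx": 0.65, "dy": -9.64, "dz": 2.7, "wx": 0, "wy": 0, "wz": -7.6, "hand": 50},
    {"dx": 0.65, "dy": -9.64, "dz": 2.7, "wx": 0, "wy": 0, "wz": -7.6, "hand": 50},
  ],
)

```text
clock: 30.65
eef_pos: [0.5469, -0.3008, 0.0458]
tool_rot: [-0.317, 0.948, 0.001, -0.001]
ft_force: [-0.0, 0.1, 0.3]
grip_width: 0.0497
grasp_force: 0.0
```

```bash
python3 - <<'E'
from h import *
go(.551,-.3003,.014,217.5)
E
```

```text
go [0.551, -0.3003, 0.014, 217.5] d [-0.07 -0.04  0.64] w [ 0.03 -0.01 -0.1 ]
```

Emit:
drive_tool(
  rows=[
    {"dx": -0.07, "dy": -0.04, "dz": 0.3, "wx": 0, "wy": 0, "wz": 0, "hand": 50},
    {"dx": -0.07, "dy": -0.04, "dz": 0.6, "wx": 0, "wy": 0, "wz": 0, "hand": 50},
    {"dx": -0.07, "dy": -0.04, "dz": 0.64, "wx": 0, "wy": 0, "wz": 0, "hand": 50},
    {"dx": -0.07, "dy": -0.04, "dz": 0.64, "wx": 0, "wy": 0, "wz": 0, "hand": 24},
    {"dx": -0.07, "dy": -0.04, "dz": 0.64, "wx": 0, "wy": 0, "wz": 0, "hand": 24},
    {"dx": -0.07, "dy": -0.04, "dz": 0.64, "wx": 0, "wy": 0, "wz": 0, "hand": 24},
    {"dx": -0.07, "dy": -0.04, "dz": 0.64, "wx": 0, "wy": 0, "wz": 0, "hand": 24},
    {"dx": -0.07, "dy": -0.04, "dz": 0.64, "wx": 0, "wy": 0, "wz": 0, "hand": 24},
    {"dx": -0.07, "dy": -0.04, "dz": -0.3, "wx": 0, "wy": 0, "wz": 0, "hand": 24},
    {"dx": -0.07, "dy": -0.04, "dz": -1.2, "wx": 0, "wy": 0, "wz": 0, "hand": 24},
    {"dx": -0.07, "dy": -0.04, "dz": -2.1, "wx": 0, "wy": 0, "wz": 0, "hand": 24},
    {"dx": -0.07, "dy": -0.04, "dz": -2.7, "wx": 0, "wy": 0, "wz": 0, "hand": 24},
    {"dx": -0.07, "dy": -0.04, "dz": -2.7, "wx": 0, "wy": 0, "wz": 0, "hand": 24},
  ],
)

```text
clock: 31.95
eef_pos: [0.5544, -0.3024, 0.1882]
tool_rot: [-0.317, 0.948, -0.004, 0.004]
ft_force: [1.3, -0.4, -1.2]
grip_width: 0.0309
grasp_force: 62.5
```

```bash
python3 - <<'E'
from h import *
go(.588,.118,.09,179)
E
```

```text
go [0.588, 0.118, 0.09, 179] d [-5.59  6.33  1.92] w [-0.1   0.09  7.6 ]
```

Emit:
drive_tool(
  rows=[
    {"dx": -0.6, "dy": 0.7, "dz": 0, "wx": 0, "wy": 0, "wz": 1, "hand": 24},
    {"dx": -1.2, "dy": 1.4, "dz": 0, "wx": 0, "wy": 0, "wz": 2, "hand": 24},
    {"dx": -1.8, "dy": 2, "dz": 0, "wx": 0, "wy": 0, "wz": 3, "hand": 24},
    {"dx": -2.4, "dy": 2.7, "dz": 0, "wx": 0, "wy": 0, "wz": 4, "hand": 24},
    {"dx": -3, "dy": 3.4, "dz": 0, "wx": 0, "wy": 0, "wz": 5, "hand": 24},
    {"dx": -3.6, "dy": 4.1, "dz": 0, "wx": 0, "wy": 0, "wz": 6, "hand": 24},
    {"dx": -4.2, "dy": 4.8, "dz": 0, "wx": 0, "wy": 0, "wz": 7, "hand": 24},
    {"dx": -4.8, "dy": 5.5, "dz": 0, "wx": 0, "wy": 0, "wz": 7.6, "hand": 24},
    {"dx": -5.3, "dy": 6, "dz": 0, "wx": 0, "wy": 0, "wz": 7.6, "hand": 24},
    {"dx": -5.6, "dy": 6.33, "dz": 0, "wx": 0, "wy": 0, "wz": 7.6, "hand": 24},
    {"dx": -5.6, "dy": 6.33, "dz": 0.6, "wx": 0, "wy": 0, "wz": 7.6, "hand": 24},
    {"dx": -5.6, "dy": 6.33, "dz": 1.3, "wx": 0, "wy": 0, "wz": 7.6, "hand": 24},
    {"dx": -5.6, "dy": 6.33, "dz": 2, "wx": 0, "wy": 0, "wz": 7.6, "hand": 24},
    {"dx": -5.6, "dy": 6.33, "dz": 2, "wx": 0, "wy": 0, "wz": 7.6, "hand": 24},
    {"dx": -5.6, "dy": 6.33, "dz": 2, "wx": 0, "wy": 0, "wz": 7.6, "hand": 24},
  ],
)

```text
clock: 33.45
eef_pos: [0.5838, 0.1202, 0.0808]
tool_rot: [0.009, 1.0, -0.0, -0.002]
ft_force: [0.4, -0.1, -0.1]
grip_width: 0.0309
grasp_force: 62.4
```

```bash
python3 - <<'E'
from h import *
go(.588,.118,.029,179)
E
```

```text
go [0.588, 0.118, 0.029, 179] d [-0.09 -0.04  1.04] w [-0.01 -0.04 -0.  ]
```

Emit:
drive_tool(
  rows=[
    {"dx": -0.07, "dy": -0.03, "dz": 0.5, "wx": 0, "wy": 0, "wz": 0, "hand": 24},
    {"dx": -0.07, "dy": -0.03, "dz": 0.9, "wx": 0, "wy": 0, "wz": 0, "hand": 24},
    {"dx": -0.07, "dy": -0.03, "dz": 1.02, "wx": 0, "wy": 0, "wz": 0, "hand": 24},
    {"dx": -0.07, "dy": -0.03, "dz": 1.04, "wx": 0, "wy": 0, "wz": 0, "hand": 24},
    {"dx": -0.07, "dy": -0.03, "dz": 1.04, "wx": 0, "wy": 0, "wz": 0, "hand": 24},
    {"dx": -0.07, "dy": -0.03, "dz": 1.04, "wx": 0, "wy": 0, "wz": 0, "hand": 39},
    {"dx": -0.07, "dy": -0.03, "dz": 1.04, "wx": 0, "wy": 0, "wz": 0, "hand": 39},
    {"dx": -0.07, "dy": -0.03, "dz": 1.04, "wx": 0, "wy": 0, "wz": 0, "hand": 39},
    {"dx": -0.07, "dy": -0.03, "dz": 0.6, "wx": 0, "wy": 0, "wz": 0, "hand": 39},
    {"dx": -0.07, "dy": -0.03, "dz": -0.3, "wx": 0, "wy": 0, "wz": 0, "hand": 39},
    {"dx": -0.07, "dy": -0.03, "dz": -1.2, "wx": 0, "wy": 0, "wz": 0, "hand": 39},
    {"dx": -0.07, "dy": -0.03, "dz": -2, "wx": 0, "wy": 0, "wz": 0, "hand": 50},
    {"dx": -0.07, "dy": -0.03, "dz": -2, "wx": 0, "wy": 0, "wz": 0, "hand": 50},
  ],
)

```text
clock: 34.75
eef_pos: [0.5923, 0.1198, 0.1897]
tool_rot: [0.009, 1.0, 0.001, 0.007]
ft_force: [0.7, 0.0, 0.3]
grip_width: 0.0497
grasp_force: 0.0
```

```bash
python3 - <<'E'
from h import *
im=snap('top')
cases(im,[(344,244)])
go(.437,-.3075,.05,205);print(bot.get_obs()['eef_pos'])
E
```

```text
(344, 244) 206 ctr [ 0.4378 -0.3072] LW 0.0589 0.0289 yaw 25.4
go [0.437, -0.3075, 0.05, 205] d [ 2.95 -8.6   2.68] w [-0.   0.1 -5.2]
[0.5907465  0.11943452 0.1862631 ]
```

Emit:
drive_tool(
  rows=[
    {"dx": 0.3, "dy": -0.8, "dz": 0, "wx": 0, "wy": 0, "wz": -1, "hand": 50},
    {"dx": 0.6, "dy": -1.7, "dz": 0, "wx": 0, "wy": 0, "wz": -2, "hand": 50},
    {"dx": 0.9, "dy": -2.6, "dz": 0, "wx": 0, "wy": 0, "wz": -3, "hand": 50},
    {"dx": 1.2, "dy": -3.5, "dz": 0, "wx": 0, "wy": 0, "wz": -4, "hand": 50},
    {"dx": 1.5, "dy": -4.4, "dz": 0, "wx": 0, "wy": 0, "wz": -5.2, "hand": 50},
    {"dx": 1.8, "dy": -5.3, "dz": 0, "wx": 0, "wy": 0, "wz": -5.2, "hand": 50},
    {"dx": 2.1, "dy": -6.2, "dz": 0, "wx": 0, "wy": 0, "wz": -5.2, "hand": 50},
    {"dx": 2.4, "dy": -7.1, "dz": 0, "wx": 0, "wy": 0, "wz": -5.2, "hand": 50},
    {"dx": 2.7, "dy": -8, "dz": 0, "wx": 0, "wy": 0, "wz": -5.2, "hand": 50},
    {"dx": 2.95, "dy": -8.6, "dz": 0.5, "wx": 0, "wy": 0, "wz": -5.2, "hand": 50},
    {"dx": 2.95, "dy": -8.6, "dz": 1.4, "wx": 0, "wy": 0, "wz": -5.2, "hand": 50},
    {"dx": 2.95, "dy": -8.6, "dz": 2.2, "wx": 0, "wy": 0, "wz": -5.2, "hand": 50},
    {"dx": 2.95, "dy": -8.6, "dz": 2.7, "wx": 0, "wy": 0, "wz": -5.2, "hand": 50},
    {"dx": 2.95, "dy": -8.6, "dz": 2.7, "wx": 0, "wy": 0, "wz": -5.2, "hand": 50},
    {"dx": 2.95, "dy": -8.6, "dz": 2.7, "wx": 0, "wy": 0, "wz": -5.2, "hand": 50},
  ],
)

```text
clock: 36.3
eef_pos: [0.4326, -0.3079, 0.0461]
tool_rot: [-0.216, 0.976, 0.001, -0.001]
ft_force: [0.2, 0.3, 0.6]
grip_width: 0.0501
grasp_force: 0.0
```

```bash
python3 - <<'E'
from h import *
go(.437,-.3075,.014,205)
E
```

```text
go [0.437, -0.3075, 0.014, 205] d [-0.08 -0.03  0.64] w [ 0.02 -0.01 -0.  ]
```

Emit:
drive_tool(
  rows=[
    {"dx": -0.08, "dy": -0.03, "dz": 0.3, "wx": 0, "wy": 0, "wz": 0, "hand": 50},
    {"dx": -0.08, "dy": -0.03, "dz": 0.6, "wx": 0, "wy": 0, "wz": 0, "hand": 50},
    {"dx": -0.08, "dy": -0.03, "dz": 0.64, "wx": 0, "wy": 0, "wz": 0, "hand": 50},
    {"dx": -0.08, "dy": -0.03, "dz": 0.64, "wx": 0, "wy": 0, "wz": 0, "hand": 24},
    {"dx": -0.08, "dy": -0.03, "dz": 0.64, "wx": 0, "wy": 0, "wz": 0, "hand": 24},
    {"dx": -0.08, "dy": -0.03, "dz": 0.64, "wx": 0, "wy": 0, "wz": 0, "hand": 24},
    {"dx": -0.08, "dy": -0.03, "dz": 0.64, "wx": 0, "wy": 0, "wz": 0, "hand": 24},
    {"dx": -0.08, "dy": -0.03, "dz": 0.64, "wx": 0, "wy": 0, "wz": 0, "hand": 24},
    {"dx": -0.08, "dy": -0.03, "dz": -0.3, "wx": 0, "wy": 0, "wz": 0, "hand": 24},
    {"dx": -0.08, "dy": -0.03, "dz": -1.2, "wx": 0, "wy": 0, "wz": 0, "hand": 24},
    {"dx": -0.08, "dy": -0.03, "dz": -2.1, "wx": 0, "wy": 0, "wz": 0, "hand": 24},
    {"dx": -0.08, "dy": -0.03, "dz": -2.7, "wx": 0, "wy": 0, "wz": 0, "hand": 24},
    {"dx": -0.08, "dy": -0.03, "dz": -2.7, "wx": 0, "wy": 0, "wz": 0, "hand": 24},
  ],
)

```text
clock: 37.6
eef_pos: [0.4403, -0.3102, 0.1876]
tool_rot: [-0.216, 0.976, -0.004, 0.004]
ft_force: [1.4, -1.1, -1.3]
grip_width: 0.0303
grasp_force: 60.8
```

```bash
python3 - <<'E'
from h import *
snap('top','three.png',(120,130,260,230),5)
go(.588,.057,.09,179)
E
```

```text
go [0.588, 0.057, 0.09, 179] d [-5.79  5.39  1.88] w [-0.06  0.05  5.2 ]
```

View pics/three.png

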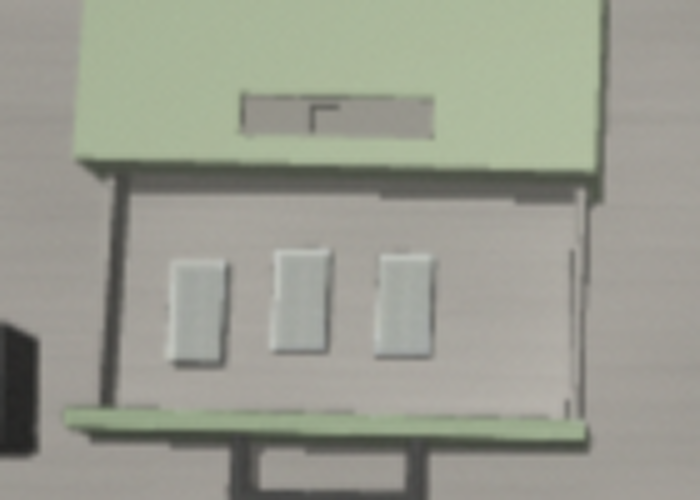

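Three cases lie flat at (197,312), (300,300), (405,305); room for the fourth around (505,305).

Emit:
drive_tool(
  rows=[
    {"dx": -0.6, "dy": 0.6, "dz": 0, "wx": 0, "wy": 0, "wz": 1, "hand": 24},
    {"dx": -1.2, "dy": 1.2, "dz": 0, "wx": 0, "wy": 0, "wz": 2, "hand": 24},
    {"dx": -1.9, "dy": 1.8, "dz": 0, "wx": 0, "wy": 0, "wz": 3, "hand": 24},
    {"dx": -2.5, "dy": 2.4, "dz": 0, "wx": 0, "wy": 0, "wz": 4, "hand": 24},
    {"dx": -3.2, "dy": 3, "dz": 0, "wx": 0, "wy": 0, "wz": 5.2, "hand": 24},
    {"dx": -3.8, "dy": 3.6, "dz": 0, "wx": 0, "wy": 0, "wz": 5.2, "hand": 24},
    {"dx": -4.4, "dy": 4.2, "dz": 0, "wx": 0, "wy": 0, "wz": 5.2, "hand": 24},
    {"dx": -5, "dy": 4.8, "dz": 0, "wx": 0, "wy": 0, "wz": 5.2, "hand": 24},
    {"dx": -5.5, "dy": 5.2, "dz": 0, "wx": 0, "wy": 0, "wz": 5.2, "hand": 24},
    {"dx": -5.8, "dy": 5.4, "dz": 0, "wx": 0, "wy": 0, "wz": 5.2, "hand": 24},
    {"dx": -5.8, "dy": 5.4, "dz": 0.6, "wx": 0, "wy": 0, "wz": 5.2, "hand": 24},
    {"dx": -5.8, "dy": 5.4, "dz": 1.3, "wx": 0, "wy": 0, "wz": 5.2, "hand": 24},
    {"dx": -5.8, "dy": 5.4, "dz": 2, "wx": 0, "wy": 0, "wz": 5.2, "hand": 24},
    {"dx": -5.8, "dy": 5.4, "dz": 2, "wx": 0, "wy": 0, "wz": 5.2, "hand": 24},
    {"dx": -5.8, "dy": 5.4, "dz": 2, "wx": 0, "wy": 0, "wz": 5.2, "hand": 24},
  ],
)

```text
clock: 39.15
eef_pos: [0.5848, 0.059, 0.0803]
tool_rot: [0.009, 1.0, -0.0, -0.002]
ft_force: [0.8, -0.1, 0.3]
grip_width: 0.0306
grasp_force: 60.7
```

```bash
python3 - <<'E'
from h import *
go(.588,.057,.029,179)
E
```

```text
go [0.588, 0.057, 0.029, 179] d [-0.07 -0.04  1.02] w [-0.01 -0.05 -0.  ]
```

Emit:
drive_tool(
  rows=[
    {"dx": -0.05, "dy": -0.01, "dz": 0.5, "wx": 0, "wy": 0, "wz": 0, "hand": 24},
    {"dx": -0.05, "dy": -0.01, "dz": 0.9, "wx": 0, "wy": 0, "wz": 0, "hand": 24},
    {"dx": -0.05, "dy": -0.01, "dz": 1.02, "wx": 0, "wy": 0, "wz": 0, "hand": 24},
    {"dx": -0.05, "dy": -0.01, "dz": 1.03, "wx": 0, "wy": 0, "wz": 0, "hand": 24},
    {"dx": -0.05, "dy": -0.01, "dz": 1.03, "wx": 0, "wy": 0, "wz": 0, "hand": 24},
    {"dx": -0.05, "dy": -0.01, "dz": 1.03, "wx": 0, "wy": 0, "wz": 0, "hand": 39},
    {"dx": -0.05, "dy": -0.01, "dz": 1.03, "wx": 0, "wy": 0, "wz": 0, "hand": 39},
    {"dx": -0.05, "dy": -0.01, "dz": 1.03, "wx": 0, "wy": 0, "wz": 0, "hand": 39},
    {"dx": -0.05, "dy": -0.01, "dz": 0.6, "wx": 0, "wy": 0, "wz": 0, "hand": 39},
    {"dx": -0.05, "dy": -0.01, "dz": -0.3, "wx": 0, "wy": 0, "wz": 0, "hand": 39},
    {"dx": -0.05, "dy": -0.01, "dz": -1.2, "wx": 0, "wy": 0, "wz": 0, "hand": 39},
    {"dx": -0.05, "dy": -0.01, "dz": -2.2, "wx": 0, "wy": 0, "wz": 0, "hand": 24},
    {"dx": -0.05, "dy": -0.01, "dz": -2.2, "wx": 0, "wy": 0, "wz": 0, "hand": 24},
  ],
)

```text
clock: 40.45
eef_pos: [0.5934, 0.0591, 0.2008]
tool_rot: [0.009, 1.0, 0.001, 0.008]
ft_force: [0.5, 0.1, 0.4]
grip_width: 0.0241
grasp_force: 0.0
```

```bash
python3 - <<'E'
from h import *
go(.420,.152,.19,90);go(.42,.152,.06,90)
print(bot.get_obs()['eef_pos'])
E
```

```text
go [0.42, 0.152, 0.19, 90] d [3.5  1.8  0.16] w [ 0.16  0.13 17.8 ]
go [0.42, 0.152, 0.06, 90] d [3.54 1.79 2.76] w [ 0.16  0.13 17.8 ]
[0.59340969 0.05910399 0.20083173]
```

Emit:
drive_tool(
  rows=[
    {"dx": 0.6, "dy": 0.3, "dz": 0, "wx": 0, "wy": 0, "wz": 1.6, "hand": 0},
    {"dx": 1.2, "dy": 0.6, "dz": 0, "wx": 0, "wy": 0, "wz": 3.2, "hand": 0},
    {"dx": 1.8, "dy": 0.9, "dz": 0, "wx": 0, "wy": 0, "wz": 4.8, "hand": 0},
    {"dx": 2.4, "dy": 1.2, "dz": 0, "wx": 0, "wy": 0, "wz": 6.4, "hand": 0},
    {"dx": 3, "dy": 1.5, "dz": 0, "wx": 0, "wy": 0, "wz": 8, "hand": 0},
    {"dx": 3.5, "dy": 1.8, "dz": 0, "wx": 0, "wy": 0, "wz": 9.6, "hand": 0},
    {"dx": 3.5, "dy": 1.8, "dz": 0, "wx": 0, "wy": 0, "wz": 11.2, "hand": 0},
    {"dx": 3.5, "dy": 1.8, "dz": 0, "wx": 0, "wy": 0, "wz": 12.8, "hand": 0},
    {"dx": 3.5, "dy": 1.8, "dz": 0.5, "wx": 0, "wy": 0, "wz": 14.4, "hand": 0},
    {"dx": 3.5, "dy": 1.8, "dz": 1.2, "wx": 0, "wy": 0, "wz": 16, "hand": 0},
    {"dx": 3.5, "dy": 1.8, "dz": 2, "wx": 0, "wy": 0, "wz": 17.6, "hand": 0},
    {"dx": 3.5, "dy": 1.8, "dz": 2.76, "wx": 0, "wy": 0, "wz": 17.8, "hand": 0},
    {"dx": 3.5, "dy": 1.8, "dz": 2.76, "wx": 0, "wy": 0, "wz": 17.8, "hand": 0},
    {"dx": 3.5, "dy": 1.8, "dz": 2.76, "wx": 0, "wy": 0, "wz": 17.8, "hand": 0},
  ],
)

```text
clock: 41.85
eef_pos: [0.415, 0.1516, 0.0539]
tool_rot: [0.707, 0.707, -0.001, -0.0]
ft_force: [0.2, -0.1, 1.3]
grip_width: 0.0002
grasp_force: 0.0
```

```bash
python3 - <<'E'
from h import *
go(.454,.152,.056,90);go(.585,.149,.056,90)
snap('top','four.png',(120,130,260,250),5)
E
```

```text
go [0.454, 0.152, 0.056, 90] d [ 0.01  0.78 -0.04] w [-0.02  0.01  0.01]
go [0.585, 0.149, 0.056, 90] d [-0.05  3.4  -0.05] w [-0.02  0.01  0.01]
```

View pics/four.png

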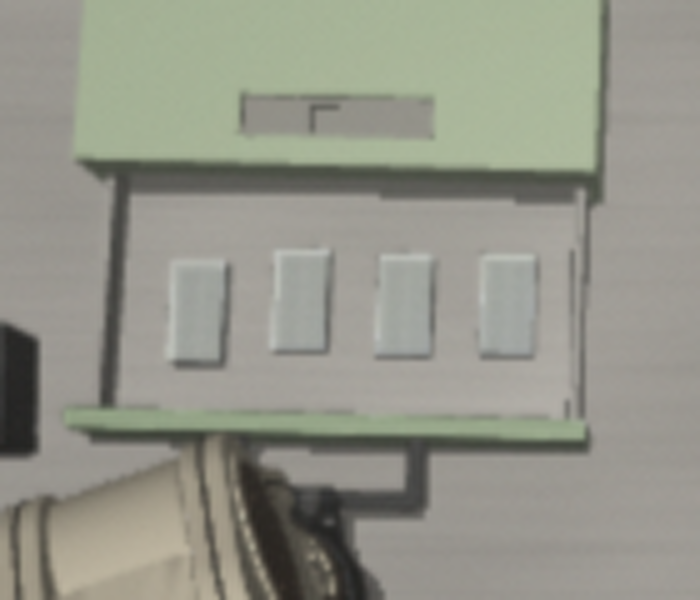

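All four cases lie flat in a row (y≈305). Pushing the drawer shut slowly.

Emit:
drive_tool(
  rows=[
    {"dx": 0, "dy": 0.3, "dz": 0, "wx": 0, "wy": 0, "wz": 0, "hand": 0},
    {"dx": 0, "dy": 0.6, "dz": 0, "wx": 0, "wy": 0, "wz": 0, "hand": 0},
    {"dx": 0, "dy": 0.75, "dz": 0, "wx": 0, "wy": 0, "wz": 0, "hand": 0},
    {"dx": 0, "dy": 0.9, "dz": 0, "wx": 0, "wy": 0, "wz": 0, "hand": 0},
    {"dx": 0, "dy": 1.1, "dz": 0, "wx": 0, "wy": 0, "wz": 0, "hand": 0},
    {"dx": 0, "dy": 1.3, "dz": 0, "wx": 0, "wy": 0, "wz": 0, "hand": 0},
    {"dx": -0.01, "dy": 1.5, "dz": 0, "wx": 0, "wy": 0, "wz": 0, "hand": 0},
    {"dx": -0.01, "dy": 1.7, "dz": 0, "wx": 0, "wy": 0, "wz": 0, "hand": 0},
    {"dx": -0.02, "dy": 1.9, "dz": 0, "wx": 0, "wy": 0, "wz": 0, "hand": 0},
    {"dx": -0.02, "dy": 2.1, "dz": 0, "wx": 0, "wy": 0, "wz": 0, "hand": 0},
    {"dx": -0.03, "dy": 2.3, "dz": 0, "wx": 0, "wy": 0, "wz": 0, "hand": 0},
    {"dx": -0.03, "dy": 2.5, "dz": 0, "wx": 0, "wy": 0, "wz": 0, "hand": 0},
    {"dx": -0.04, "dy": 2.7, "dz": 0, "wx": 0, "wy": 0, "wz": 0, "hand": 0},
    {"dx": -0.04, "dy": 2.9, "dz": 0, "wx": 0, "wy": 0, "wz": 0, "hand": 0},
    {"dx": -0.05, "dy": 3.1, "dz": 0, "wx": 0, "wy": 0, "wz": 0, "hand": 0},
    {"dx": -0.05, "dy": 3.25, "dz": 0, "wx": 0, "wy": 0, "wz": 0, "hand": 0},
    {"dx": -0.05, "dy": 3.4, "dz": 0, "wx": 0, "wy": 0, "wz": 0, "hand": 0},
    {"dx": -0.05, "dy": 3.4, "dz": 0, "wx": 0, "wy": 0, "wz": 0, "hand": 0},
  ],
)

```text
clock: 43.7
eef_pos: [0.5872, 0.1489, 0.0539]
tool_rot: [0.707, 0.707, 0.001, 0.001]
ft_force: [0.0, 0.1, -0.1]
grip_width: -0.0002
grasp_force: 0.0
```

Emit:
drive_tool(
  rows=[
    {"dx": 0, "dy": 0.08, "dz": 0, "wx": 0, "wy": 0, "wz": 0, "hand": 0},
    {"dx": 0, "dy": 0.16, "dz": 0, "wx": 0, "wy": 0, "wz": 0, "hand": 0},
    {"dx": 0, "dy": 0.2, "dz": 0, "wx": 0, "wy": 0, "wz": 0, "hand": 0},
    {"dx": 0, "dy": 0.2, "dz": 0, "wx": 0, "wy": 0, "wz": 0, "hand": 0},
  ],
)

```text
clock: 44.1
eef_pos: [0.5957, 0.1489, 0.0537]
tool_rot: [0.707, 0.707, -0.0, 0.0]
ft_force: [-0.5, -0.6, -0.2]
grip_width: 0.0
grasp_force: 0.3
```

Emit:
drive_tool(
  rows=[
    {"dx": 0, "dy": 0.06, "dz": 0, "wx": 0, "wy": 0, "wz": 0, "hand": 0},
    {"dx": 0, "dy": 0.12, "dz": 0, "wx": 0, "wy": 0, "wz": 0, "hand": 0},
    {"dx": 0, "dy": 0.12, "dz": 0, "wx": 0, "wy": 0, "wz": 0, "hand": 0},
  ],
)

```text
clock: 44.4
eef_pos: [0.5964, 0.1488, 0.0536]
tool_rot: [0.707, 0.707, -0.004, -0.003]
ft_force: [-13.4, -0.8, 9.6]
grip_width: -0.0004
grasp_force: 7.1
```

```bash
python3 - <<'E'
from h import *
snap('side','push.png',(200,100,320,200),5); print(bot.get_obs()['eef_pos'],bot.get_obs()['ft_force'])
E
```

```text
[0.59639214 0.14885268 0.05360793] [-14.90239557  -1.79029027   9.22762277]
```

View pics/push.png

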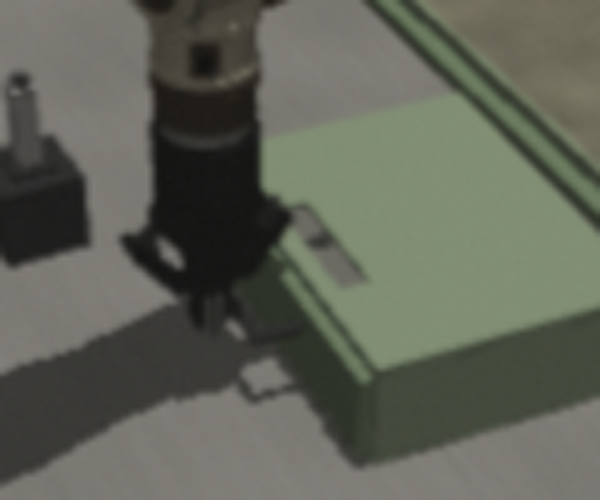

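The drawer is flush against the cabinet and on its stop (15 N). Retreating, then final check.

Emit:
drive_tool(
  rows=[
    {"dx": 0, "dy": -0.4, "dz": 0, "wx": 0, "wy": 0, "wz": 0, "hand": 0},
    {"dx": 0, "dy": -1.2, "dz": 0, "wx": 0, "wy": 0, "wz": 0, "hand": 0},
    {"dx": 0, "dy": -2, "dz": -0.5, "wx": 0, "wy": 0, "wz": 0, "hand": 0},
    {"dx": 0, "dy": -2.5, "dz": -1.4, "wx": 0, "wy": 0, "wz": 0, "hand": 0},
    {"dx": -0.9, "dy": -2.5, "dz": -2.3, "wx": 0, "wy": 0, "wz": 0, "hand": 0},
    {"dx": -1.8, "dy": -2.5, "dz": -3, "wx": 0, "wy": 0, "wz": 0, "hand": 0},
    {"dx": -2.7, "dy": -2.5, "dz": -3, "wx": 0, "wy": 0, "wz": 0, "hand": 0},
    {"dx": -3.6, "dy": -2.5, "dz": -3, "wx": 0, "wy": 0, "wz": 0, "hand": 0},
    {"dx": -3.6, "dy": -2.5, "dz": -3, "wx": 0, "wy": 0, "wz": 0, "hand": 0},
    {"dx": -3.6, "dy": -2.5, "dz": -3, "wx": 0, "wy": 0, "wz": 0, "hand": 0},
  ],
)

```text
clock: 45.45
eef_pos: [0.4769, -0.0323, 0.2043]
tool_rot: [0.708, 0.706, 0.001, 0.001]
ft_force: [-0.2, 0.4, -0.4]
grip_width: -0.0001
grasp_force: 0.0
```

```bash
python3 - <<'E'
from h import *
im=snap('top','final.png',(85,80,255,235),3.5)
# handle inner front edge comparison with start picture
a=np.load('top0.npy').astype(int); print(np.abs(a-im.astype(int))[140:200,130:240].sum(2).mean())
E
```

```text
8.504545454545454
```

View pics/final.png

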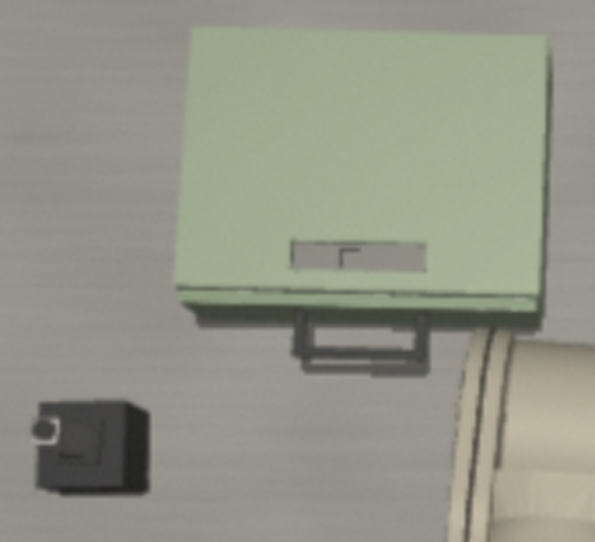

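The handle bar is back at its starting position (row 355), and the probe stands in the stand at (43,430).

```bash
python3 -c "
from workcell import bot
print(bot.job_done())"
```

```text
the job is handed in; nothing more can be done
None
```

I pushed the catch fully down and put the probe back in its stand, then laid all four clear cases flat in the drawer, pushed it shut and handed the job in at about 45 s; no verdict was returned.

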